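Stack prism bars in the drying rack under its sprung keeper

TASK

Put the freshly disinfected prism bars up to dry: swing the rack's sprung keeper arm out against its spring and pin it open with the stop pin, then take every prism bar from the tray and stack them flat on the rack, two to a layer over the outer pads with the first pair across the rails and each next layer crosswise on the one below (an odd bar lies alone on top, over one side). When all are stacked, pull the pin so that the keeper springs back against the stack, and put the pin back fully home in its parking hole, leaving the other instruments where they are.

Things in the scene. Friction and masses are not known exactly. Their poses are not given: they have to be found in the camera images.
- seat (a point): Centre of the seat of the fixed metal rack, level with its two rails' tops, 34 mm above the table; its axes are the rack's (z up). Rails (14 mm wide) run along x at y -40 and +40, from x -75 to +75 mm, with dark pads at x -40 and +40. The keeper's pivot post (74 mm high) is at x 85, y 95 mm. The plate (12 mm thick) reaches x -110 to 115, y -85 to 250; two posts, 58 mm high, at x -40 and +40, y -73 to -84
- keeper (a joint): Sprung keeper arm: flat bracket 195 mm long from its upright pivot, 22 mm high (28 to 50 mm above the plate, 4 mm clear of the pin sockets), up to 19 mm thick. Rad: 0 at rest, lying across the seat, 215 deg round from rack x; grows as it is swung out, clockwise from above, to 1.6; 1.396 has the notch over open_hole. Damped spring, 0.04 N m at 0, 0.32 at 1.4. Rests on a stack's ends at about 0.35 to 0.55
- keeper_notch (a point): Where the pin's axis lies when its shank sits in the keeper arm's notch, at half the arm's height: 170 mm along the arm from the pivot, 7 mm to the side the spring drives it to (the inner side). The notch, 28 mm wide along the arm and 9 mm deep, is open to that side, above and below. x axis: along the arm away from the pivot; y axis: out of the notch
- open_hole (a point): Bottom of the hole for holding the arm open: 15.2 mm across, 24 mm deep with 2 mm chamfer, in a grey block 44 x 44 mm on the rack plate. The point is on the hole's axis, 12 mm above the table; the mouth is 24 mm above it. A pin standing in it holds the swung-out arm, its shank in the arm's notch; it leans a few degrees under the spring
- park_hole (a point): Bottom of an identical hole and block beside it, farther from the robot, where the pin is kept when not in use; on the hole's axis, mouth 24 mm above. It is clear of the arm's sweep
- pin_grip (a point): Centre of the square black head of the loose stop pin (head 28 x 28 x 30 mm, gripped by its flat sides), 81 mm above the pin's tip. Below it a round steel shank 14 mm thick and 66 mm long with a tapered end; about 100 g. It starts upright in park_hole, flats turned anyhow. x and y axes square to the flats, z up the pin
- pin_tip (a point): Lower end of the pin's shank, on its axis, 81 mm below the head's centre
- tray_mid (a point): Fixed grey tray with six compartments for prism bars: centres at x = -70, 0, +70 and y = -75, +75 mm from this point in the tray's axes. The point is at the height on which the bars rest (on white ribs), 16 mm above the table; dividers between rows rise 3 mm above it, between columns 10 mm. A narrow strip on the robot's side holds other instruments
- place1 (a point): Where the centre of a bar belongs in the stack, its length along the rack's y axis: x = -40 mm from seat, 8 mm above it in the first layer and 40 mm in the third (this point is that of the first)
- place2 (a point): Where the centre of a bar belongs in the stack, its length along the rack's y axis: x = +40 mm from seat, 8 mm above it in the first layer and 40 mm in the third (this point is that of the first)
- place3 (a point): Where the centre of a bar belongs in the stack, its length along the rack's x axis: y = -40 mm from seat, 24 mm above it (second layer)
- place4 (a point): Where the centre of a bar belongs in the stack, its length along the rack's x axis: y = +40 mm from seat, 24 mm above it (second layer)
- bar1_mid (a point): Centre of a prism bar: black frame with a row of clear prisms, 130 mm long (x axis), 32 mm wide (y axis), 16 mm thick (z axis), about 90 g, all alike. Starts lying flat in a tray compartment along the tray's y axis; may be absent
- bar2_mid (a point): Centre of a prism bar: black frame with a row of clear prisms, 130 mm long (x axis), 32 mm wide (y axis), 16 mm thick (z axis), about 90 g, all alike. Starts lying flat in a tray compartment along the tray's y axis; may be absent
- bar3_mid (a point): Centre of a prism bar: black frame with a row of clear prisms, 130 mm long (x axis), 32 mm wide (y axis), 16 mm thick (z axis), about 90 g, all alike. Starts lying flat in a tray compartment along the tray's y axis; may be absent
- bar4_mid (a point): Centre of a prism bar: black frame with a row of clear prisms, 130 mm long (x axis), 32 mm wide (y axis), 16 mm thick (z axis), about 90 g, all alike. Starts lying flat in a tray compartment along the tray's y axis; may be absent
- bar5_mid (a point): Centre of a prism bar: black frame with a row of clear prisms, 130 mm long (x axis), 32 mm wide (y axis), 16 mm thick (z axis), about 90 g, all alike. Starts lying flat in a tray compartment along the tray's y axis; may be absent
- bar6_mid (a point): Centre of a prism bar: black frame with a row of clear prisms, 130 mm long (x axis), 32 mm wide (y axis), 16 mm thick (z axis), about 90 g, all alike. Starts lying flat in a tray compartment along the tray's y axis; may be absent
- penlight: Pen torch, 120 mm long, 17 mm thick at the head, lying in the tray's near strip; bystander; origin at its middle, underneath
- flipper: White lens flipper, 90 mm long, lying in the tray's near strip; bystander; origin at its middle, underneath
- occluder: Black eye occluder paddle, 190 mm long, 8 mm thick, on the table beyond the rack and tray; bystander; origin underneath
- spectacle_case: Spectacle case 165 x 65 x 45 mm, far side of the table; bystander; origin at the middle of its underside
- condenser: Round condensing lens in a black rim, 58 mm across, 22 mm high, on the table on the robot's side between rack and tray; bystander; origin at the middle of its underside
- spray: White bottle of lens cleaner, 52 mm across, 150 mm high, beyond the rack's left end; bystander; origin at the middle of its underside
Not all that is in view belongs to the job. What is shaped like the part that bears bar5_mid but blue is not meant.

How it is judged:
By the outcome, as a careful person would: the job done as asked, in the order asked, and still so for the second after the job is handed in, with the robot touching nothing.
Of bar1, bar2, bar3, bar4, bar5, bar6 only 4 to 6 are there at a start; the rules pass over those that are not, and their reading is None.
At some moment in a run one of bar1, bar2, bar3, bar4, bar5, bar6 may be knocked a few centimetres aside while the robot is not near it.
It also fails if it takes over 210 s, if anything falls off the work surface, if the arm or the gripper's body presses on something with over 40 N, if the wrist force passes 120 N, or if a joint passes its speed limit or range.

ROBOT

A 6-joint arm with a two-finger parallel gripper is mounted at the origin on the work surface. World frame = base frame: x ahead of the robot, y to its left, z up, the work surface at z = 0. Lengths are in mm, angles in rad, forces in N, time in s.
With the tool pointing down it reaches from about 350 to 775 mm from the base axis. Payload 7.3 kg.
Tool frame: the origin (TCP) lies at the very end of the fingers, on their centre line; the grasp point (between the pads) lies 19 mm behind it (bot.grip_point_offset is the distance from the TCP to the grasp point, in mm); z points along the fingers, y is the line along which they close (so a half turn about z gives the same grasp; the last joint's range is limited). The gripper opens to 92 mm and grips with 3 to 60 N. Pads are 19 mm wide; open, the fingers measure 130 mm over their backs; the gripper's body (75 mm by 190 mm) begins 47 mm behind the grasp point.
Start: joints at [1.19, 0.342, 1.524, -0, 1.275, -0.146], TCP at [122.124, 510.618, 226.741] pointing down, gripper open.
Joint ranges: [-2.53, 2.53], [-0.77, 2.02], [0.04, 2.7], [-1, 4.14], [0.28, 2.66], [-3.11, 3.11]. Speed limits (rad/s): [2.57, 2.57, 3.14, 3.14, 3.14, 3.14].

INTERFACE

Orientations are given as [roll, pitch, yaw] about the fixed x, y, z axes, in that order (R = Rz(yaw) Ry(pitch) Rx(roll)).
In Python, from plant import bot gives the robot as it stands. The module is installed in compiled form; this text tells all that it offers.
- The arm moves only by the shell command python3 -m jog 'ROWS' [OPENING]. ROWS is JSON, a list of rows, each a list of 6 numbers: the shift along the tool's x, y, z in mm, then the turn, a rotation vector about the tool's x, y, z in rad. In form: [[dx, dy, dz, rx, ry, rz], ...]. A call has 1 to 12 rows; each row shifts and turns the commanded pose from where the row before left it, along the tool's axes as they then stand; what a row does not reach is not made up. A row lasts 1/10 s, in which the tool goes at most 50 mm and 8.59 degrees, less where a joint would pass 70% of its speed; a pose out of reach is approached as far as the arm can. A call with a gripper value outside its range is refused whole. OPENING is the opening in per cent of the stroke, from 0 (shut) to 100 (fully open), set as the call begins (- or left out, the last holds). The fingers move at their own pace and stop on an object; the grip force is fixed at half the most. Time passes only in rows, so rows that do not move let the fingers close. It gives the time, the measured TCP pose, the force, the opening and the grip force at its end, in the units of the state.
- bot.get_obs(): the state, without advancing time (a new reading comes with each control period).
- bot.capture(name): name is "scene" or "top" or "wrist"; returns the picture (480x640x3 uint8, red, green, blue); there is no depth.
- bot.camera_model(name): a dict with "fx", "fy", "cx", "cy" (pixels), "dist_coeffs" ([k1, k2, p1, p2, k3] as OpenCV has them; the pictures are not rectified), "position" and "orientation" of the camera in the world; the wrist camera has in their place "T_tool_cam" (4x4, takes a point from camera to tool coordinates, whose origin is the TCP and whose axes are the flange's). Camera axes: x right, y down, z forward; pixel columns grow to the right and rows downward; lengths in mm; the calibration is good to about 2 mm. A picture is of the moment at which its call begins: read the wrist's pose just before it. camera_model takes no time and is no camera call.
- bot.close_job(): hands the job in; it is judged then, once.
Trained networks look in the newest picture that a camera, given by its name, has taken for a name from the list of things; names that differ only in an ending like _2 or _b are one class to them, and where a whole thing is asked for, a point or a joint stands for the part that bears it (a point fixed in the world has none). Each returns a list of dicts, best first, with "p" (0 to 1); they miss things now and then, are a little off and sometimes report something else, mostly with a low value. They report only what shows in the picture. A call takes as long as a camera call. They do not tell look-alikes from the thing itself.
- bot.outline_of(target, camera): "mask" (480x640 bool, what is visible of it) and "pixel" ([column, row] in pixels, amid what is visible of it).
The state is a dict: "time": time; "joint_positions": joint angles; "dq": joint speeds; "tau": joint torques, N m; "tool_pos": TCP position; "tcp_rot": TCP orientation; "contact_force": force on the tool from outside, world axes, zero at the start; "moment": the same for the moment, N m; "grip_width": finger opening in mm; "finger_force": force on a finger pad.
Only numpy, scipy, OpenCV 4.12 (cv2) and the standard library are available. Lean on these libraries where they do the work, as an engineer would, in place of code of your own. Each camera call takes 0.05 s, during which the arm holds its last target. There are 200 camera calls.

## Working session

There is one attempt and no reset: what is moved stays moved. The work goes in short steps, Python scripts to look and compute and a shell command to move; the robot and the scene stay as the last step left them, time stands still between calls to the robot, and variables do not carry over. Pictures are saved under pics/ and viewed, at most 14 in all, crops included, and the job is handed in when it is done.

```bash
mkdir -p pics; python3 - <<'E'
from plant import bot
import cv2,json
for n in("scene","top","wrist"):
    im=bot.capture(n); cv2.imwrite(f"pics/{n}0.png",im[:,:,::-1]); print(n,{k:(v.tolist() if hasattr(v,'tolist') else v) for k,v in bot.camera_model(n).items()})
o=bot.get_obs();print(o)
E
```

```text
scene {'fx': 594.7801860481453, 'fy': 594.7801860481453, 'cx': 320.6879316558121, 'cy': 242.8017996438761, 'dist_coeffs': [-0.012636788300667345, 0.0, 0.0, 0.0, 0.0], 'position': [933.9581966794863, 611.3841941934811, 1179.8845667682804], 'orientation': [-2.5525123853464513, 0.011800416459987861, 2.5015701258440957]}
top {'fx': 478.1807112621629, 'fy': 478.1807112621629, 'cx': 328.85863651680745, 'cy': 231.54547310794527, 'dist_coeffs': [-0.012105573226823435, 0.0, 0.0, 0.0, 0.0], 'position': [479.20637283750597, 41.444123403155594, 1031.532113007328], 'orientation': [-3.084429924713892, 0.0004696822598233563, -1.5630420985394213]}
wrist {'fx': 335.50957903417856, 'fy': 335.50957903417856, 'cx': 323.08078872092324, 'cy': 237.17744794634078, 'dist_coeffs': [0.012952926288446118, 0.0, 0.0, 0.0, 0.0], 'T_tool_cam': [[-0.0007744009072262008, -0.9671795143120989, -0.25409287160061605, 68.16127089645668], [0.9999980082245236, -0.0012163939821582715, 0.0015823819595952608, 0.056206244050893694], [-0.001839524455061897, -0.2540911401066404, 0.9671785298842641, -157.99034766239], [0.0, 0.0, 0.0, 1.0]]}
{'time': 0.15, 'joint_positions': array([ 1.18999810e+00,  3.42575727e-01,  1.52474828e+00, -1.07534054e-05,
        1.27538678e+00, -1.45985910e-01]), 'dq': array([ 0.00038911, -0.00097543, -0.00348719, -0.00040755,  0.00150493,
       -0.00013859]), 'tau': array([ 1.74878511e-03, -4.31471586e+01, -2.44350922e+01,  7.17872428e-02,
        5.36973740e-02, -4.66649874e-05]), 'tool_pos': array([122.01635533, 510.33741217, 226.21504641]), 'tcp_rot': array([-3.14048492e+00, -1.52477746e-04,  2.90678339e+00]), 'contact_force': array([ 0.52241612, -0.07143202, -0.05455601]), 'moment': array([ 0.00046452, -0.02871178, -0.00115385]), 'finger_force': 0.0, 'grip_width': 91.68414098008566}
```

```bash
ls; ls pics
```

```text
pics
scene0.png
top0.png
wrist0.png
```

View pics/top0.png

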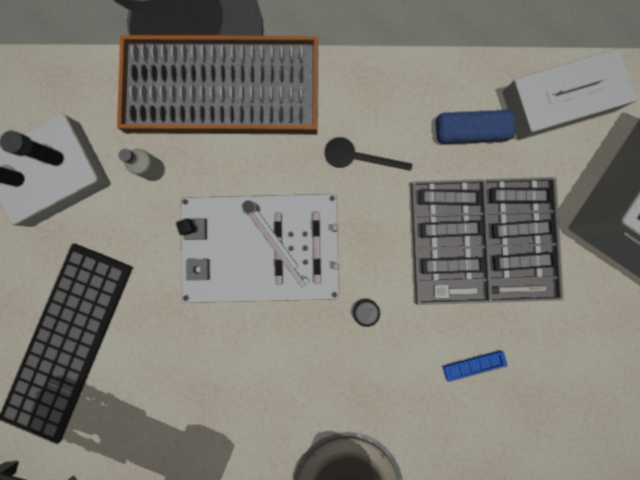

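View pics/scene0.png

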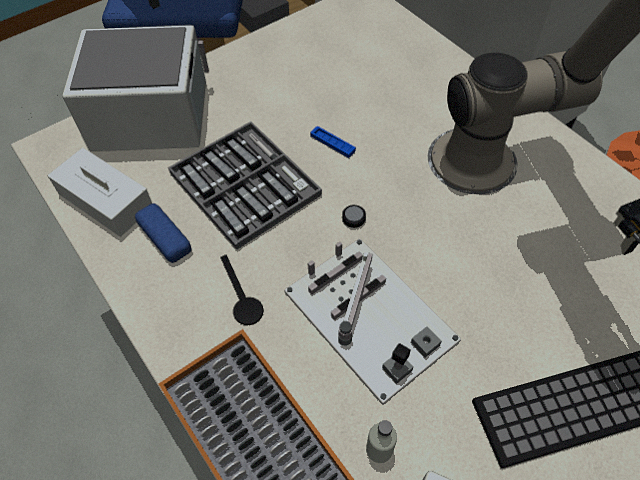

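```bash
cat > h.py <<'E'
from plant import bot
import numpy as np, cv2
from scipy.spatial.transform import Rotation as R
def cam(n):
    m=bot.camera_model(n); K=np.array([[m['fx'],0,m['cx']],[0,m['fy'],m['cy']],[0,0,1]]); d=np.array(m['dist_coeffs'])
    if n=='wrist':
        o=bot.get_obs(); T=np.eye(4); T[:3,:3]=R.from_euler('xyz',o['tcp_rot']).as_matrix(); T[:3,3]=o['tool_pos']
        T=T@np.array(m['T_tool_cam'])
    else:
        T=np.eye(4); T[:3,:3]=R.from_euler('xyz',m['orientation']).as_matrix(); T[:3,3]=m['position']
    return K,d,T
def unproj(C,px,z):
    K,d,T=C; u=cv2.undistortPoints(np.array(px,float).reshape(-1,1,2),K,d).reshape(-1,2)
    r=np.c_[u,np.ones(len(u))]@T[:3,:3].T; s=(z-T[2,3])/r[:,2]; return T[:3,3]+r*s[:,None]
def proj(C,P):
    K,d,T=C; I=np.linalg.inv(T); return cv2.projectPoints(np.array(P,float).reshape(-1,1,3),cv2.Rodrigues(I[:3,:3])[0],I[:3,3],K,d)[0].reshape(-1,2)
def shot(n,f=None):
    C=cam(n); im=bot.capture(n)
    if f: cv2.imwrite(f'pics/{f}.png',im[:,:,::-1])
    return C,im
def tool():
    o=bot.get_obs(); return o['tool_pos'],R.from_euler('xyz',o['tcp_rot'])
def delta(pos,yaw):
    """shift in tool axes to world pos, and rotvec (tool) to tool-down with yaw (mod pi, nearest)"""
    p,r=tool(); best=None
    for k in (0,1,-1):
        t=R.from_euler('xyz',[np.pi,0,yaw+k*np.pi]); v=(r.inv()*t).as_rotvec()
        if best is None or np.linalg.norm(v)<np.linalg.norm(best): best=v
    d=r.inv().apply(np.array(pos)-p); print('shift',d.round(1),'turn',best.round(3)); return d,best
def rect(mask,C,z):
    m=max(cv2.findContours(mask.astype('uint8'),cv2.RETR_EXTERNAL,cv2.CHAIN_APPROX_NONE)[0],key=cv2.contourArea)
    w=unproj(C,m.reshape(-1,2),z)[:,:2].astype('float32'); return cv2.minAreaRect(w)
E
python3 - <<'E'
from h import *
C,im=shot('top')
print('rack screws',unproj(C,[[185,202],[332,199],[186,298],[336,298]],12).round(0).tolist())
print('open hole',unproj(C,[198,268],36).round(),'tray corners',unproj(C,[[413,182],[553,179],[417,302],[561,298]],26).round(0).tolist())
for n,z in(('bar1_mid',32),('pin_grip',108),('keeper',62),('spray',100),('condenser',22),('penlight',30),('flipper',30),('occluder',8)):
    for o in bot.outline_of(n,'top'):
        r=rect(o['mask'],C,z); print(n,round(o['p'],2),np.round(o['pixel']),np.round(r[0],1),np.round(r[1],1),round(r[2],1))
E
```

```text
rack screws [[599.0, 352.0, 12.0], [607.0, 36.0, 12.0], [394.0, 344.0, 12.0], [397.0, 26.0, 12.0]]
open hole [[458. 314.  36.]] tray corners [[643.0, -135.0, 26.0], [652.0, -433.0, 26.0], [391.0, -143.0, 26.0], [401.0, -445.0, 26.0]]
bar1_mid 0.59 [525. 261.] [ 477.6 -367.6] [ 32.5 136.3] 4.6
bar1_mid 0.2 [526. 227.] [ 546.4 -365.4] [ 34.8 135.8] 4.0
bar1_mid 0.19 [182. 229.] [544.9 343.7] [36.  35.6] 27.2
pin_grip 0.71 [185. 231.] [540.  318.9] [30.5 34.5] 22.4
pin_grip 0.62 [488. 243.] [ 517.2 -263. ] [241.  288.2] 2.3
keeper 0.63 [274. 240.] [513.8 150.7] [209.3  30. ] 37.9
spray 0.71 [521. 230.] [ 542.1 -337.4] [ 31.8 127.3] 5.0
spray 0.7 [140. 163.] [665.7 414.1] [101.2  50.2] 63.9
condenser 0.73 [367. 312.] [367.7 -34.7] [52.  54.5] 0.4
penlight 0.53 [521. 290.] [ 420.5 -354.5] [ 14.5 111.3] 0.4
flipper 0.6 [446. 291.] [ 414.4 -220.6] [24.9 89.9] 0.4
occluder 0.59 [345. 157.] [688.5 -36.2] [190.   65.6] 69.4
```

```bash
python3 - <<'E'
from h import *
delta([470,180,180],np.pi)
E
```

```text
shift [-415.2 -240.6   46.7] turn [ 0.     0.    -0.235]
```

```bash
python3 -m jog '[[-41.5,-24,4.7,0,0,0],[-41.5,-24,4.7,0,0,0],[-41.5,-24,4.7,0,0,0],[-41.5,-24,4.7,0,0,0],[-41.5,-24,4.7,0,0,0],[-41.5,-24,4.7,0,0,0],[-41.5,-24,4.7,0,0,0],[-41.5,-24,4.7,0,0,0],[-41.5,-24,4.7,0,0,0],[-41.5,-24,4.7,0,0,0],[0,0,0,0,0,-0.12],[0,0,0,0,0,-0.115]]'; python3 -m jog '[[0,0,0,0,0,0],[0,0,0,0,0,0]]'; python3 - <<'E'
from h import *
C,im=shot('wrist','w1'); print(tool()[0],bot.get_obs()['tcp_rot'])
for n,z in(('pin_grip',108),('keeper',62)):
    for o in bot.outline_of(n,'wrist'):
        r=rect(o['mask'],C,z); print(n,round(o['p'],2),np.round(o['pixel']),np.round(r[0],1),np.round(r[1],1),round(r[2],1))
cv2.imwrite('pics/w1b.png',cv2.resize(im[:,:,::-1],(800,600),interpolation=cv2.INTER_CUBIC))
E
```

```text
time: 1.8
tool_pos: [470.9, 179.2, 179.3]
tcp_rot: [-3.142, -0.001, -3.14]
contact_force: [-1.3, 0.6, -0.8]
grip_width: 91.9
finger_force: 0.0
time: 2.0
tool_pos: [469.8, 180.7, 179.7]
tcp_rot: [3.141, 0.0, 3.139]
contact_force: [0.6, 0.7, 0.3]
grip_width: 91.9
finger_force: 0.0
[469.77588783 180.86968895 179.8276807 ] [3.14144490e+00 1.79795660e-04 3.13948804e+00]
keeper 0.78 [278. 257.] [481.9 134.3] [136.9  25. ] 37.1
```

View pics/w1b.png

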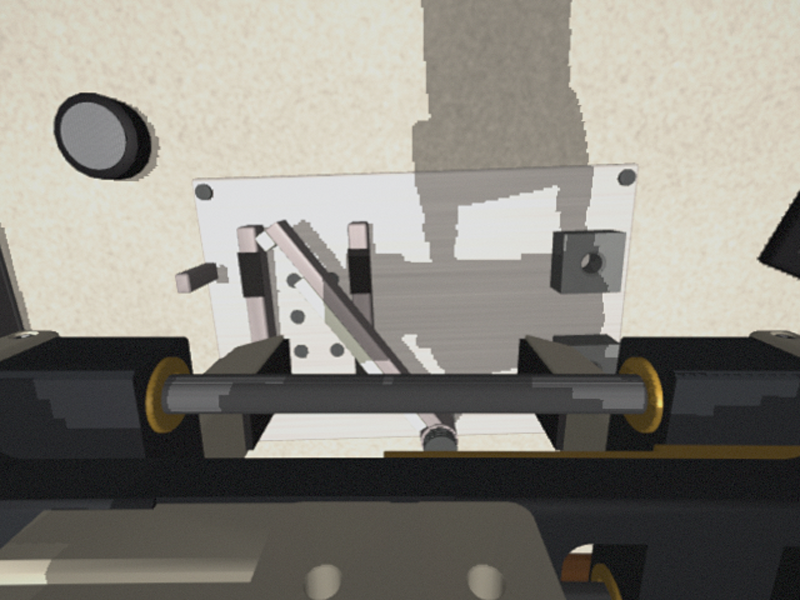

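```bash
python3 -m jog '[[-43,0,-13,0,0,0],[-43,0,-13,0,0,0],[-43,0,-13,0,0,0],[0,0,0,0,0,0],[0,0,0,0,0,0],[0,0,0,0,0,0]]'; python3 - <<'E'
from h import *
C,im=shot('wrist','w2'); np.savez('w2.npz',K=C[0],d=C[1],T=C[2]); print(tool()[0],bot.get_obs()['tcp_rot'])
for n,z in(('pin_grip',108),('keeper',62)):
    for o in bot.outline_of(n,'wrist'):
        r=rect(o['mask'],C,z); print(n,round(o['p'],2),np.round(o['pixel']),np.round(r[0],1),np.round(r[1],1),round(r[2],1))
cv2.imwrite('pics/w2b.png',cv2.resize(im[:,:,::-1],(800,600),interpolation=cv2.INTER_CUBIC))
E
```

```text
time: 2.75
tool_pos: [597.5, 180.9, 218.1]
tcp_rot: [-3.141, -0.002, -3.141]
contact_force: [0.1, -0.5, -0.3]
grip_width: 91.7
finger_force: 0.0
[597.43261558 180.94479535 218.34692326] [-3.14146144e+00 -1.67046576e-03 -3.14112976e+00]
pin_grip 0.67 [497. 164.] [542.8 314.5] [30.6 47.3] 17.4
keeper 0.78 [290. 127.] [512.3 155.2] [211.  28.] 35.3
keeper 0.32 [328. 109.] [507.4 181.6] [193.5 305.4] 1.6
```

View pics/w2b.png

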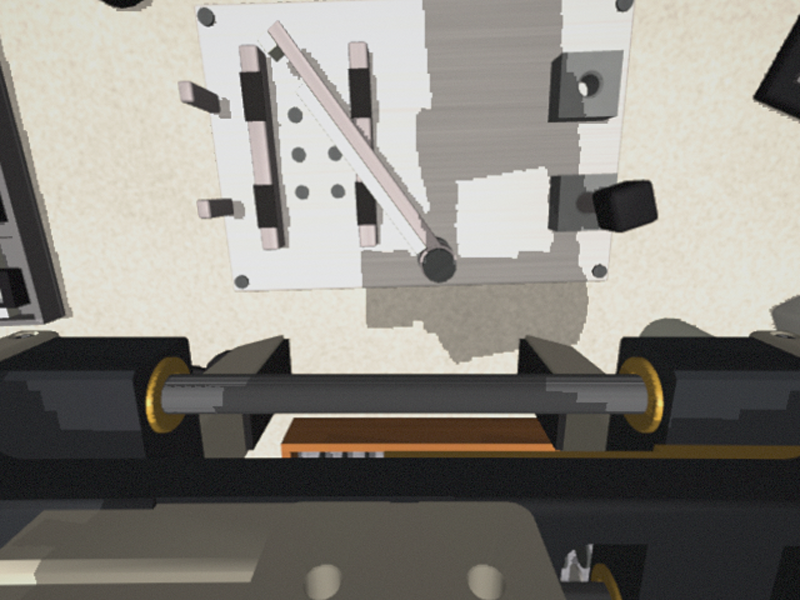

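```bash
python3 - <<'E'
import cv2
im=cv2.imread('pics/w2.png'); cv2.imwrite('pics/w2c.png',cv2.resize(im[0:240,185:365],None,fx=2.5,fy=2.5,interpolation=cv2.INTER_CUBIC))
cv2.imwrite('pics/w2d.png',cv2.resize(im[20:200,425:545],None,fx=3.3333,fy=3.3333,interpolation=cv2.INTER_CUBIC))
a=cv2.imread('pics/w2c.png');b=cv2.imread('pics/w2d.png')
import numpy as np
c=np.zeros((600,800+50,3),'uint8');c=np.zeros((600,800,3),'uint8')
a=cv2.resize(im[0:240,185:365],(400,533),interpolation=cv2.INTER_CUBIC) # scale 2.2222
c[:533,:400]=a; c[:600,400:800]=b[:600,:400]
cv2.imwrite('pics/w2e.png',c)
E
```

```text
(no output)
```

View pics/w2e.png

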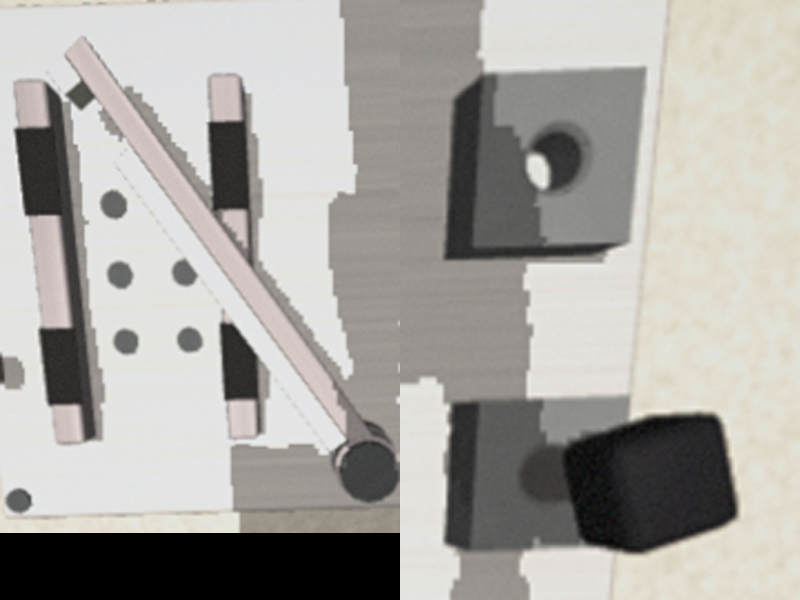

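```bash
cat > fit.py <<'E'
from h import *
from scipy.optimize import least_squares
f=np.load('w2.npz'); C=(f['K'],f['d'],f['T'])
L=lambda p:np.array(p)/2.2222+[185,0]
Rr=lambda p:(np.array(p)-[400,0])/3.3333+[425,20]
rp=L([(13,82),(45,81),(55,444),(84,442),(207,75),(240,74),(229,438),(257,437)])
rm=np.array([(-75,-47),(-75,-33),(75,-47),(75,-33),(-75,33),(-75,47),(75,33),(75,47)],float)
post=L([(369,470)])
def w(p,m,z=None): 
    c,s=np.cos(p[2]),np.sin(p[2]); return np.c_[p[0]+c*m[:,0]-s*m[:,1],p[1]+s*m[:,0]+c*m[:,1]]
obs=unproj(C,rp,34)[:,:2]
q=least_squares(lambda p:(w(p,rm)-obs).ravel(),[500,110,0.02]); p=q.x
print('seat',p.round(4),'res',(w(p,rm)-obs).round(1).tolist())
for z in (74,86): print('post',z,unproj(C,post,z).round(1),w(p,np.array([[85,95.]])).round(1))
def torack(xy): 
    d=np.array(xy)-p[:2]; c,s=np.cos(p[2]),np.sin(p[2]); return np.c_[c*d[:,0]+s*d[:,1],-s*d[:,0]+c*d[:,1]]
b=unproj(C,Rr([(483,75),(646,67),(629,243),(473,248)]),36)[:,:2]; print('open blk',b.round(1).tolist(),b.mean(0),'ring',unproj(C,Rr([(557,157)]),36).round(1),'rack',torack([b.mean(0)]))
b=unproj(C,Rr([(470,402),(629,396),(468,549)]),36)[:,:2]; print('park blk',b.round(1).tolist(),'centre',(b[1]+b[2])/2,torack([(b[1]+b[2])/2]))
h=unproj(C,Rr([(717,415),(737,515),(637,551)]),107)[:,:2]; d=np.diff(h,axis=0); print('head',h.round(1).tolist(),np.linalg.norm(d,axis=1),np.degrees(np.arctan2(d[:,1],d[:,0])),'c',(h[0]+h[2])/2)
a=np.radians(135.0)+p[2]; 
E
python3 fit.py
```

```text
seat [5.036467e+02 1.101213e+02 3.020000e-02] res [[-1.1, -0.9], [-1.1, 0.1], [0.7, -0.3], [1.2, 0.3], [-0.8, -0.1], [-0.8, 0.5], [1.0, -0.4], [1.0, 0.7]]
post 74 [[584.3 207.   74. ]] [[585.7 207.6]]
post 86 [[582.2 206.   86. ]] [[585.7 207.6]]
open blk [[436.3, 296.5], [434.6, 340.3], [478.7, 341.7], [479.8, 298.0]] [457.3598291  319.11858433] ring [[456.6 318.9  36. ]] rack [[-39.94804107 210.30100225]]
park blk [[521.5, 301.1], [520.0, 347.1], [564.0, 304.5]] centre [541.98941842 325.82679306] [[ 44.8456528  214.44792081]]
head [[526.3, 333.2], [549.0, 341.3], [557.4, 319.0]] [24.17758428 23.88987967] [ 19.62399475 -69.46613722] c [541.85040626 326.09205985]
```

```bash
python3 - <<'E'
from h import *
delta([542,326,135],np.radians(200))
E
```

```text
shift [ 55.6 145.1  83.9] turn [ 0.    -0.001 -0.348]
```

```bash
python3 -m jog '[[13.9,36.3,21,0,0,0],[13.9,36.3,21,0,0,0],[13.9,36.3,21,0,0,0],[13.9,36.3,21,0,0,0],[0,0,0,0,0,-0.116],[0,0,0,0,0,-0.116],[0,0,0,0,0,-0.116],[0,0,0,0,0,0],[0,0,0,0,0,0],[0,0,0,0,0,0]]'; python3 - <<'E'
from h import *
delta([542,326,74],np.radians(200))
E
```

```text
time: 3.9
tool_pos: [543.1, 325.8, 134.9]
tcp_rot: [3.142, 0.0, -2.796]
contact_force: [-0.5, 0.1, 0.1]
grip_width: 91.8
finger_force: 0.0
shift [ 1.   0.6 60.9] turn [ 0.     0.    -0.003]
```

```bash
python3 -m jog '[[0.5,0.4,20,0,0,0],[0.5,0.2,20,0,0,0],[0,0,21,0,0,0],[0,0,0,0,0,0],[0,0,0,0,0,0]]'; python3 -m jog '[[0,0,0,0,0,0],[0,0,0,0,0,0],[0,0,0,0,0,0],[0,0,0,0,0,0],[0,0,0,0,0,0],[0,0,0,0,0,0]]' 0;
```

```text
time: 4.4
tool_pos: [542.2, 326.0, 74.0]
tcp_rot: [3.142, -0.0, -2.794]
contact_force: [0.0, -0.0, 0.2]
grip_width: 91.6
finger_force: 0.0
time: 5.0
tool_pos: [542.2, 326.1, 73.8]
tcp_rot: [3.142, 0.0, -2.793]
contact_force: [-0.5, -0.1, 0.1]
grip_width: 48.8
finger_force: 0.0
```

```bash
python3 -m jog '[[0,0,0,0,0,0],[0,0,0,0,0,0],[0,0,0,0,0,0],[0,0,0,0,0,0],[0,0,0,0,0,0],[0,0,0,0,0,0]]'; python3 -m jog '[[0,0,-10,0,0,0],[0,0,-15,0,0,0],[0,0,-15,0,0,0],[0,0,0,0,0,0],[0,0,0,0,0,0]]'
```

```text
time: 5.6
tool_pos: [542.1, 326.1, 73.7]
tcp_rot: [3.142, -0.0, -2.793]
contact_force: [0.5, 0.1, -0.2]
grip_width: 27.7
finger_force: 30.0
time: 6.1
tool_pos: [542.1, 326.1, 114.0]
tcp_rot: [3.141, 0.001, -2.793]
contact_force: [0.8, 0.1, -1.0]
grip_width: 27.6
finger_force: 30.0
```

```bash
cat > sweep.py <<'E'
from h import *
p,r=tool(); print(p.round(1))
f=lambda w:r.inv().apply(w).round(1).tolist()
s=np.array([466.9,82.7]); print('to above approach',f([s[0]-p[0],s[1]-p[1],150-p[2]]))
c=np.array([585.7,207.6]); P=[s]+[c+170.15*np.array([np.cos(a),np.sin(a)]) for a in np.radians(np.r_[219.1,np.linspace(214.1,139.1,16)])]
for a,b in zip(P[:-1],P[1:]): print(b.round(1),f([*(b-a),0]))
E
python3 sweep.py
```

```text
[542.1 326.1 114. ]
to above approach [153.8, -203.1, -36.1]
[453.7 100.3] [6.4, 21.1, -0.0]
[444.8 112.2] [4.3, 14.2, -0.0]
[437.  124.9] [3.0, 14.5, -0.0]
[430.4 138.1] [1.7, 14.7, 0.0]
[424.9 151.9] [0.4, 14.8, 0.0]
[420.7 166.1] [-0.9, 14.8, 0.0]
[417.7 180.7] [-2.2, 14.7, 0.0]
[416.  195.4] [-3.4, 14.4, 0.0]
[415.6 210.3] [-4.7, 14.1, 0.0]
[416.5 225.1] [-5.9, 13.6, 0.0]
[418.6 239.8] [-7.0, 13.1, 0.0]
[422.1 254.2] [-8.2, 12.4, 0.0]
[426.7 268.3] [-9.2, 11.6, 0.0]
[432.6 281.9] [-10.2, 10.8, 0.0]
[439.7 295. ] [-11.1, 9.9, 0.0]
[447.9 307.4] [-11.9, 8.9, 0.0]
[457.1 319. ] [-12.6, 7.8, 0.0]
```

```bash
python3 -m jog '[[0,0,-36,0,0,0],[25.6,-33.8,0,0,0,0],[25.6,-33.8,0,0,0,0],[25.6,-33.8,0,0,0,0],[25.6,-33.8,0,0,0,0],[25.6,-33.8,0,0,0,0],[25.8,-34,0,0,0,0],[0,0,0,0,0,0],[0,0,15,0,0,0],[0,0,15,0,0,0],[0,0,15,0,0,0],[0,0,0,0,0,0]]'; python3 - <<'E'
from h import *
p,r=tool(); print(p, r.inv().apply(np.array([453.7,100.3,105])-p))
C,im=shot('wrist','w3'); cv2.imwrite('pics/w3b.png',im[120:480,100:540,::-1])
E
```

```text
time: 7.3
tool_pos: [465.2, 83.1, 102.6]
tcp_rot: [3.14, -0.004, -2.793]
contact_force: [0.2, -0.1, -0.1]
grip_width: 28.0
finger_force: 30.0
[465.23810075  83.13397728 102.63939018] [ 4.9971725  20.07746097 -2.3013934 ]
```

View pics/w3b.png

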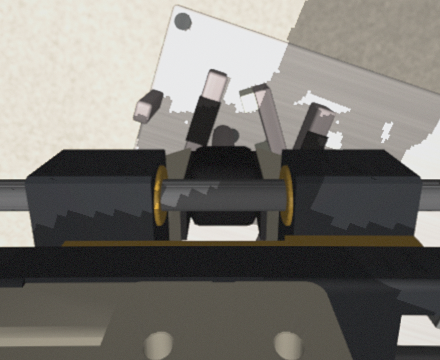

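The pin stands on the arm's inner side near its end (shank about 225,135, arm 260,105), so I can enter the notch.

```bash
python3 -m jog '[[1.6,5.3,0,0,0,0],[1.6,5.3,0,0,0,0],[1.6,5.3,0,0,0,0],[1.6,5.2,0,0,0,0],[0,0,0,0,0,0]]'; python3 -m jog '[[4.3,14.2,0,0,0,0],[3,14.5,0,0,0,0],[1.7,14.7,0,0,0,0],[0.4,14.8,0,0,0,0],[-0.9,14.8,0,0,0,0],[-2.2,14.7,0,0,0,0],[0,0,0,0,0,0]]'; python3 - <<'E'
from h import *
C,im=shot('scene')
cv2.imwrite('pics/s3.png',cv2.resize(im[220:420,260:500,::-1],None,fx=2.5,fy=2.5)); print(tool()[0])
E
```

```text
time: 7.85
tool_pos: [453.2, 101.1, 105.0]
tcp_rot: [3.142, 0.0, -2.792]
contact_force: [-0.2, -0.2, -0.9]
grip_width: 27.8
finger_force: 30.0
time: 8.55
tool_pos: [416.7, 182.4, 104.7]
tcp_rot: [3.141, -0.0, -2.791]
contact_force: [0.0, -0.5, 0.4]
grip_width: 27.9
finger_force: 30.0
[416.84431689 181.62190622 104.67712112]
```

View pics/s3.png

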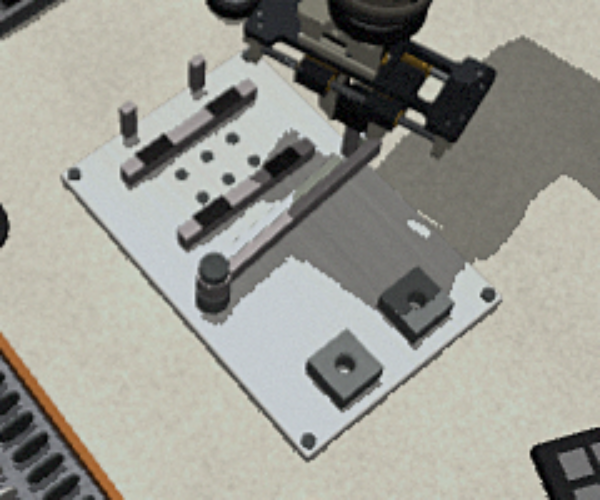

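The arm is swinging along with the pin (arm end about 375,150; shank in its notch). Continue to the hole.

```bash
python3 -m jog '[[-3.4,14.4,0,0,0,0],[-4.7,14.1,0,0,0,0],[-5.9,13.6,0,0,0,0],[-7,13.1,0,0,0,0],[-8.2,12.4,0,0,0,0],[-9.2,11.6,0,0,0,0],[-10.2,10.8,0,0,0,0],[-11.1,9.9,0,0,0,0],[-11.9,8.9,0,0,0,0],[-12.6,7.8,0,0,0,0],[0,0,0,0,0,0],[0,0,0,0,0,0]]'; python3 - <<'E'
from h import *
p,r=tool(); print(p, r.inv().apply(np.array([457.2,319.1,74])-p))
E
```

```text
time: 9.8
tool_pos: [456.3, 319.3, 104.2]
tcp_rot: [3.141, -0.002, -2.793]
contact_force: [-2.0, -1.2, -0.9]
grip_width: 28.1
finger_force: 30.0
[456.28258258 319.28167913 104.20253029] [-0.85528002 -0.49434303 30.2008546 ]
```

```bash
python3 -m jog '[[-0.8,-0.5,0,0,0,0],[0,0,3,0,0,0],[0,0,3,0,0,0],[0,0,3,0,0,0],[0,0,3,0,0,0],[0,0,0,0,0,0]]'; python3 - <<'E'
from h import *
p,r=tool(); print(p, r.inv().apply(np.array([457.2,319.1,74])-p))
E
```

```text
time: 10.4
tool_pos: [457.8, 318.6, 92.1]
tcp_rot: [-3.141, -0.001, -2.793]
contact_force: [-0.9, -1.5, -1.4]
grip_width: 28.0
finger_force: 30.0
[457.79959716 318.57558319  92.13837872] [ 0.36830453  0.70118569 18.13857775]
```

```bash
python3 -m jog '[[0,0,4,0,0,0],[0,0,4,0,0,0],[0,0,4,0,0,0],[0,0,3,0,0,0],[0,0,2,0,0,0],[0,0,0,0,0,0],[0,0,0,0,0,0]]'
```

```text
time: 11.1
tool_pos: [457.9, 318.8, 75.5]
tcp_rot: [-3.142, -0.0, -2.793]
contact_force: [-0.9, -1.1, -0.6]
grip_width: 27.7
finger_force: 30.0
```

```bash
python3 -m jog '[[0,0,1.5,0,0,0],[0,0,0,0,0,0]]'; python3 -m jog '[[0,0,0,0,0,0],[0,0,0,0,0,0],[0,0,0,0,0,0],[0,0,0,0,0,0],[0,0,-15,0,0,0],[0,0,-30,0,0,0],[0,0,-40,0,0,0],[0,0,-40,0,0,0],[0,0,0,0,0,0]]' 75; python3 - <<'E'
from h import *
C,im=shot('scene')
cv2.imwrite('pics/s4.png',cv2.resize(im[220:420,260:500,::-1],None,fx=2,fy=2)); print(tool()[0])
E
```

```text
time: 11.3
tool_pos: [458.0, 318.9, 74.2]
tcp_rot: [3.141, -0.0, -2.793]
contact_force: [-2.1, -1.5, -1.1]
grip_width: 28.2
finger_force: 30.0
time: 12.2
tool_pos: [460.7, 320.3, 205.3]
tcp_rot: [3.14, 0.012, -2.793]
contact_force: [-0.1, -0.1, 0.2]
grip_width: 69.0
finger_force: 0.0
[459.50771029 319.66895489 202.27319247]
```

View pics/s4.png

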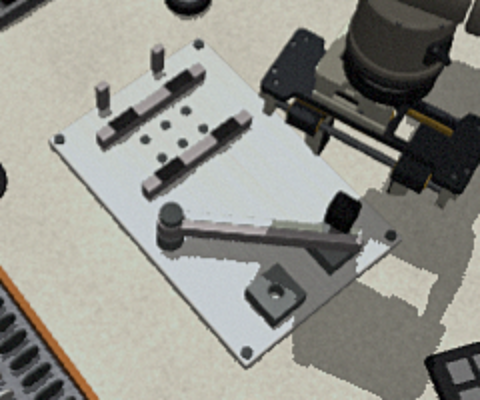

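```bash
python3 - <<'E'
from h import *
delta([530,-350,260],np.radians(91.73))
E
```

```text
shift [ 161.9 -653.5  -59.4] turn [-0.003  0.006 -1.253]
```

```bash
python3 -m jog '[[11.6,-46.7,-4.2,0,0,0],[11.6,-46.7,-4.2,0,0,0],[11.6,-46.7,-4.2,0,0,0],[11.6,-46.7,-4.2,0,0,0],[11.6,-46.7,-4.2,0,0,0],[11.6,-46.7,-4.2,0,0,0],[11.6,-46.7,-4.2,0,0,0],[11.6,-46.7,-4.2,0,0,0],[11.6,-46.7,-4.2,0,0,0],[11.6,-46.7,-4.2,0,0,0],[11.6,-46.7,-4.2,0,0,0],[11.6,-46.7,-4.2,0,0,0]]'; python3 -m jog '[[11.6,-46.7,-4.2,0,0,0],[11.6,-46.7,-4.2,0,0,0],[0,0,0,0,0,0.145],[0,0,0,0,0,0.145],[0,0,0,0,0,0.145],[0,0,0,0,0,0.145],[0,0,0,0,0,0.145],[0,0,0,0,0,0.145],[0,0,0,0,0,0.145],[0,0,0,0,0,0.145],[0,0,0,0,0,0.145],[0,0,0,0,0,0.145]]'; python3 -m jog '[[0,0,0,0,0,0.145],[0,0,0,0,0,0.145],[0,0,0,0,0,0.145],[0,0,0,0,0,0],[0,0,0,0,0,0]]' 65; python3 - <<'E'
from h import *
C,im=shot('wrist','w5'); np.savez('w5.npz',K=C[0],d=C[1],T=C[2]); print(tool()[0],bot.get_obs()['tcp_rot'])
for o in bot.outline_of('bar1_mid','wrist'):
        r=rect(o['mask'],C,32); print(round(o['p'],2),np.round(o['pixel']),np.round(r[0],1),np.round(r[1],1),round(r[2],1))
cv2.imwrite('pics/w5b.png',cv2.resize(im[:360,:,::-1],(800,450),interpolation=cv2.INTER_CUBIC))
E
```

```text
time: 13.45
tool_pos: [517.9, -257.2, 248.3]
tcp_rot: [3.14, -0.001, -2.794]
contact_force: [1.1, -0.0, -0.2]
grip_width: 68.8
finger_force: 0.0
time: 14.65
tool_pos: [528.2, -350.8, 256.2]
tcp_rot: [-3.141, -0.002, 2.034]
contact_force: [0.5, -0.0, 0.2]
grip_width: 68.9
finger_force: 0.0
time: 15.15
tool_pos: [528.3, -350.9, 256.9]
tcp_rot: [-3.14, -0.001, 1.609]
contact_force: [-0.6, 0.1, 0.1]
grip_width: 59.7
finger_force: 0.0
[ 528.33080914 -351.00427706  257.15637624] [-3.14072146e+00 -9.09068501e-04  1.60830383e+00]
0.8 [281. 219.] [ 479.6 -368.2] [ 35.7 130.5] 4.2
```

View pics/w5b.png

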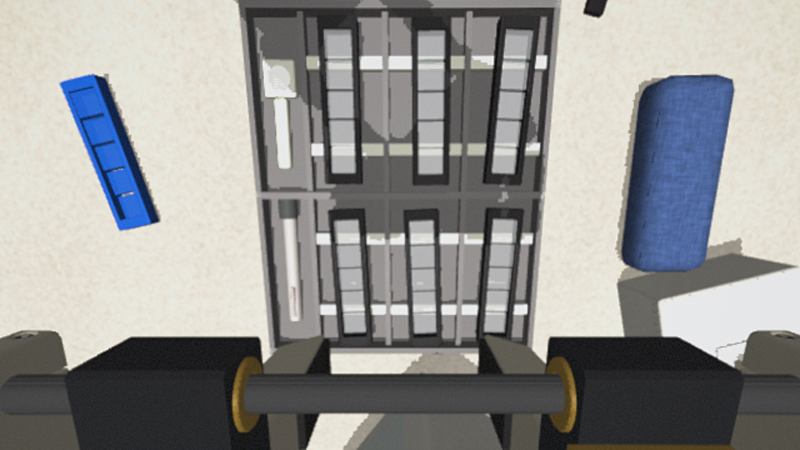

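```bash
python3 - <<'E'
from h import *
f=np.load('w5.npz'); C=(f['K'],f['d'],f['T'])
B=dict(A=[(324,28),(351,28),(357,174),(331,174)],B=[(416,30),(444,30),(445,175),(418,175)],C=[(506,30),(533,31),(514,173),(488,173)],D=[(335,219),(359,218),(368,332),(344,334)],E=[(410,218),(433,218),(437,332),(414,333)],F=[(492,217),(515,217),(506,331),(483,332)])
for k,v in B.items():
    w=unproj(C,np.array(v)/1.25,32)[:,:2]; d=(w[0]+w[1]-w[2]-w[3])/2; print(k,w.mean(0).round(1),'yaw',np.degrees(np.arctan2(d[1],d[0])).round(1),'len',np.linalg.norm(d).round(1),'w',np.linalg.norm(w[0]-w[1]).round(1))
w=unproj(C,np.array([(247,8),(557,10),(272,350),(533,347)])/1.25,26); print('tray corners',w.round(1).tolist())
E
```

```text
A [ 470.1 -217.4] yaw 92.6 len 112.5 w 21.7
B [ 545.7 -215.7] yaw 93.7 len 112.0 w 22.6
C [ 612.1 -212.7] yaw 87.9 len 110.1 w 21.8
D [ 479.9 -366.2] yaw 94.7 len 109.0 w 21.6
E [ 546.9 -363.2] yaw 94.8 len 108.9 w 20.7
F [ 616.9 -359.7] yaw 91.0 len 108.6 w 20.6
tray corners [[393.7, -148.1, 26.0], [644.1, -140.2, 26.0], [400.9, -443.5, 26.0], [658.6, -430.7, 26.0]]
```

```bash
python3 - <<'E'
from h import *
delta([470.1,-217.4,60],np.radians(92.6))
E
```

```text
shift [135.6 -53.2 197.5] turn [-0.001 -0.001 -0.009]
```

```bash
python3 -m jog '[[27.1,-10.6,39.5,0,0,0],[27.1,-10.6,39.5,0,0,0],[27.1,-10.6,39.5,0,0,0],[27.1,-10.6,39.5,0,0,0],[27.1,-10.7,39.5,0,0,-0.009],[0,0,0,0,0,0],[0,0,0,0,0,0]]' 55; python3 - <<'E'
from h import *
delta([470.1,-217.4,21],np.radians(92.6))
C,im=shot('wrist','w6'); cv2.imwrite('pics/w6b.png',im[60:420,100:540,::-1])
E
```

```text
time: 15.95
tool_pos: [470.7, -217.1, 60.1]
tcp_rot: [-3.141, -0.001, 1.616]
contact_force: [1.1, -0.6, 0.5]
grip_width: 50.5
finger_force: 0.0
shift [-0.3 -0.6 39.1] turn [-0.001 -0.001 -0.   ]
```

View pics/w6b.png

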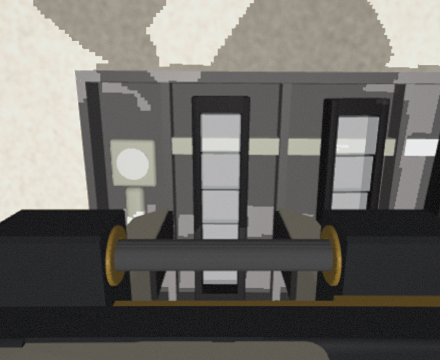

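What could be taken for a bar: the six black-framed bars in the tray (top picture 450/522, 197/230/265) and the blue look-alike at (475,366), which I leave. The close crop shows the black-framed bar centred between the fingers at (220,190).

```bash
python3 -m jog '[[-0.3,-0.6,15,0,0,0],[0,0,14,0,0,0],[0,0,10,0,0,0],[0,0,0,0,0,0],[0,0,0,0,0,0]]'; python3 -m jog '[[0,0,0,0,0,0],[0,0,0,0,0,0],[0,0,0,0,0,0],[0,0,0,0,0,0],[0,0,0,0,0,0],[0,0,-10,0,0,0],[0,0,-20,0,0,0],[0,0,0,0,0,0]]' 0; python3 - <<'E'
from h import *
C,im=shot('wrist','w7')
o=bot.outline_of('bar1_mid','wrist')
for q in o: r=rect(q['mask'],C,60); print(q['p'],q['pixel'],r)
delta([463.7,108.9,160],np.radians(91.73))
E
```

```text
time: 16.5
tool_pos: [470.9, -218.5, 22.2]
tcp_rot: [3.14, 0.001, 1.614]
contact_force: [0.1, 0.0, 0.7]
grip_width: 50.4
finger_force: 0.0
time: 17.3
tool_pos: [471.5, -218.6, 53.6]
tcp_rot: [3.138, 0.002, 1.614]
contact_force: [0.1, -1.1, -0.8]
grip_width: 31.8
finger_force: 30.0
shift [ 326.7    7.5 -108.5] turn [0.001 0.    0.013]
```

```bash
python3 -m jog '[[0,0,-35,0,0,0],[20,0.5,-33,0,0,0.013],[43.8,1,0,0,0,0],[43.8,1,0,0,0,0],[43.8,1,0,0,0,0],[43.8,1,0,0,0,0],[43.8,1,0,0,0,0],[43.8,1,0,0,0,0],[43.9,1,0,0,0,0],[0,0,0,0,0,0],[0,0,0,0,0,0],[0,0,0,0,0,0]]'; python3 - <<'E'
from h import *
delta([463.7,108.9,41],np.radians(91.73)); C,im=shot('wrist','w8'); cv2.imwrite('pics/w8b.png',im[60:420,100:540,::-1])
E
```

```text
time: 18.6
tool_pos: [467.4, 108.2, 119.0]
tcp_rot: [-3.14, 0.0, 1.6]
contact_force: [-0.3, 0.5, -0.8]
grip_width: 31.9
finger_force: 30.0
shift [ 0.9 -3.6 78. ] turn [-0.001  0.    -0.001]
```

View pics/w8b.png

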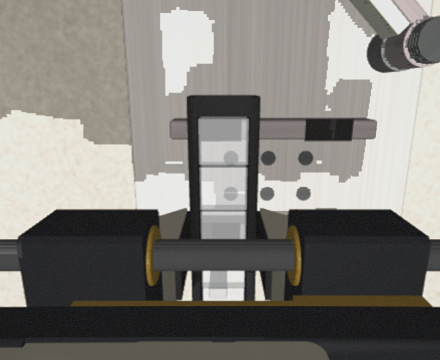

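```bash
python3 - <<'E'
from h import *
C=cam('wrist'); print(unproj(C,[[323,157]],tool()[0][2]+10.5)-tool()[0])
E
python3 -m jog '[[0.5,-1.8,20,0,0,0],[0.4,-1.8,25,0,0,0],[0,0,23,0,0,0],[0,0,6,0,0,0],[0,0,0,0,0,0],[0,0,0,0,0,0]]'; python3 -m jog '[[0,0,2.5,0,0,0],[0,0,0,0,0,0],[0,0,0,0,0,0]]'
```

```text
[[-1.82863311 65.11300961 10.5       ]]
time: 19.25
tool_pos: [464.8, 109.2, 46.3]
tcp_rot: [3.14, -0.0, 1.6]
contact_force: [0.5, -0.5, -0.9]
grip_width: 31.4
finger_force: 30.0
time: 19.55
tool_pos: [464.3, 109.8, 43.5]
tcp_rot: [3.141, -0.0, 1.601]
contact_force: [1.6, 0.5, -0.9]
grip_width: 31.6
finger_force: 30.0
```

```bash
python3 -m jog '[[-0.8,-0.6,2,0,0,0],[0,0,1,0,0,0],[0,0,0,0,0,0],[0,0,0,0,0,0]]'
```

```text
time: 19.95
tool_pos: [463.4, 109.0, 40.0]
tcp_rot: [-3.142, -0.0, 1.601]
contact_force: [-0.4, 0.4, -1.5]
grip_width: 31.7
finger_force: 30.0
```

```bash
python3 -m jog '[[0,0,0,0,0,0],[0,0,0,0,0,0],[0,0,0,0,0,0],[0,0,-20,0,0,0],[0,0,-40,0,0,0],[0,0,-40,0,0,0],[0,0,0,0,0,0],[0,0,0,0,0,0]]' 55; cat > chk.py <<'E'
from h import *
import os
E0=dict(A=(470.1,-217.4),B=(545.7,-215.7),C=(612.1,-212.7),D=(479.9,-366.2),E=(546.9,-363.2),F=(616.9,-359.7))
def chk(rem,tgt,z=60,yaw=None):
    C,im=shot('top'); ref=cv2.imread('pics/top0.png')[:,:,::-1]
    g=lambda a:cv2.GaussianBlur(cv2.cvtColor(np.ascontiguousarray(a),cv2.COLOR_RGB2GRAY),(3,3),0).astype(int)
    D=abs(g(im)-g(ref))
    out={}
    for k in rem:
        c=np.array(E0[k]); box=proj(C,[[c[0]+sx*22,c[1]+sy*70,28] for sx in(-1,1) for sy in(-1,1)]); a,b=box.min(0).astype(int),box.max(0).astype(int)
        d=D[a[1]:b[1],a[0]:b[0]]; out[k]=(round(d.mean(),1),round((d>30).mean(),2))
    print('diff',out)
    r=[]
    for n in('bar1_mid',):
        for o in bot.outline_of(n,'top'):
            q=rect(o['mask'],C,32); r.append((round(o['p'],2),np.round(q[0],1).tolist(),np.round(q[1]).tolist(),round(q[2],1)))
    print(*r,sep='\n'); print('lvl'); delta([*E0[tgt],z],np.radians(yaw))
E
python3 -c "
from chk import *
chk('BCDEF','B',60,93.7)"
```

```text
time: 20.75
tool_pos: [463.8, 109.0, 140.7]
tcp_rot: [3.139, -0.0, 1.601]
contact_force: [-0.6, -0.3, 0.3]
grip_width: 50.5
finger_force: 0.0
diff {'B': (np.float64(8.6), np.float64(0.0)), 'C': (np.float64(8.3), np.float64(0.0)), 'D': (np.float64(8.2), np.float64(0.0)), 'E': (np.float64(8.3), np.float64(0.0)), 'F': (np.float64(7.8), np.float64(0.0))}
(0.76, [477.3, -367.7], [33.0, 136.0], 4.5)
(0.35, [617.7, -361.8], [32.0, 136.0], 0.5)
lvl
shift [-326.9   73.4   78.9] turn [-0.002 -0.    -0.035]
```

```bash
python3 -m jog '[[-40.8,9.2,0,0,0,0],[-40.8,9.2,5,0,0,0],[-40.8,9.2,5,0,0,0],[-40.8,9.2,5,0,0,0],[-40.8,9.2,16,0,0,0],[-40.9,9.2,16,0,0,0],[-40.9,9.1,16,0,0,0],[-40.9,9.1,16,0,0,-0.035],[0,0,0,0,0,0],[0,0,0,0,0,0],[0,0,0,0,0,0]]'; python3 - <<'E'
from h import *
delta([545.7,-215.7,21],np.radians(93.7)); C,im=shot('wrist','w9'); o=bot.outline_of('bar1_mid','wrist')
for q in o: print(q['p'],q['pixel'],rect(q['mask'],C,32))
E
```

```text
time: 21.95
tool_pos: [545.9, -214.2, 60.2]
tcp_rot: [-3.14, -0.002, 1.636]
contact_force: [-0.8, -0.3, -0.5]
grip_width: 50.6
finger_force: 0.0
shift [-1.6 -0.3 39.2] turn [-0.002 -0.002  0.001]
```

```bash
python3 -m jog '[[-1.2,-0.3,15,0,0,0],[0,0,14,0,0,0],[0,0,10,0,0,0],[0,0,0,0,0,0],[0,0,0,0,0,0]]'; python3 -m jog '[[0,0,0,0,0,0],[0,0,0,0,0,0],[0,0,0,0,0,0],[0,0,0,0,0,0],[0,0,0,0,0,0]]' 0; python3 -m jog '[[0,0,-10,0,0,0],[0,0,-20,0,0,0],[0,0,-35,0,0,0],[0,0,-35,0,0,0],[0,0,0,0,0,0]]'; python3 - <<'E'
from h import *
delta([543.6,111.3,120],np.radians(91.73))
E
```

```text
time: 22.55
tool_pos: [546.4, -216.4, 21.9]
tcp_rot: [-3.141, -0.0, 1.636]
contact_force: [-0.4, -0.1, -0.3]
grip_width: 50.5
finger_force: 0.0
time: 23.05
tool_pos: [546.6, -216.8, 22.5]
tcp_rot: [3.141, 0.0, 1.636]
contact_force: [0.1, 1.0, 3.4]
grip_width: 31.5
finger_force: 30.0
time: 23.55
tool_pos: [549.0, -218.0, 127.6]
tcp_rot: [3.133, 0.005, 1.636]
contact_force: [-0.1, -0.4, -0.1]
grip_width: 31.8
finger_force: 30.0
shift [329.  16.   6.] turn [0.008 0.005 0.035]
```

```bash
python3 -m jog '[[41.1,2,0.5,0,0,0.035],[41.1,2,0.5,0,0,0],[41.1,2,0.5,0,0,0],[41.1,2,0.5,0,0,0],[41.1,2,0.5,0,0,0],[41.1,2,0.5,0,0,0],[41,2,0.5,0,0,0],[41,2,0.5,0,0,0],[0,0,0,0,0,0],[0,0,0,0,0,0],[0,0,0,0,0,0]]'; python3 - <<'E'
from h import *
delta([543.6,110.3,41],np.radians(91.73))
C,im=shot('wrist','w10'); c=C; g=cv2.cvtColor(im,cv2.COLOR_RGB2GRAY); print(g[130:190:2,323].tolist())
E
```

```text
time: 24.65
tool_pos: [550.9, 111.4, 117.7]
tcp_rot: [-3.141, 0.0, 1.6]
contact_force: [0.2, -0.2, -0.9]
grip_width: 31.5
finger_force: 30.0
shift [-0.9 -7.2 76.7] turn [-0.001  0.    -0.001]
[157, 157, 158, 159, 159, 162, 157, 159, 158, 159, 159, 140, 49, 47, 45, 43, 47, 44, 46, 45, 45, 43, 76, 153, 204, 161, 153, 154, 152, 153]
```

```bash
cat >> h.py <<'E'
def front(f=None):
    C,im=shot('wrist',f); g=cv2.cvtColor(im,cv2.COLOR_RGB2GRAY).astype(int); col=g[:,318:329].mean(1)
    for r in range(100,200):
        if col[r+1:r+8].max()<70 and col[r]>=70: break
    p,q=tool(); v=q.inv().apply(unproj(C,[[323,r+.5]],p[2]+10.5)[0]-p); print('front row',r,'in tool',v.round(1),'bar centre tool x',(v[0]-65).round(1))
E
python3 -c "
from h import *
front()"
python3 -m jog '[[0,-3.6,20,0,0,0],[0,-3.6,25,0,0,0],[0,0,23,0,0,0],[0,0,6,0,0,0],[0,0,0,0,0,0],[0,0,0,0,0,0]]';  python3 - <<'E'
from h import *
delta([543.6,110.3,41],np.radians(91.73))
E
```

```text
front row 153 in tool [ 66.7  -0.1 -10.5] bar centre tool x 1.7
time: 25.35
tool_pos: [544.7, 111.7, 45.0]
tcp_rot: [3.14, -0.0, 1.6]
contact_force: [-0.1, 0.2, -1.3]
grip_width: 31.6
finger_force: 30.0
shift [-1.3 -1.2  4. ] turn [ 0.002 -0.    -0.001]
```

```bash
python3 -m jog '[[-2,-1.2,2,0,0,0],[0,0,2,0,0,0],[0,0,0.6,0,0,0],[0,0,0,0,0,0],[0,0,0,0,0,0]]';  python3 -m jog '[[0,0,0,0,0,0],[0,0,0,0,0,0],[0,0,0,0,0,0],[0,0,-20,0,0,0],[0,0,-40,0,0,0],[0,0,-40,0,0,0],[0,0,0,0,0,0],[0,0,0,0,0,0]]' 55;python3 -c "
from chk import *
chk('CDEF','C',60,87.9)"
```

```text
time: 25.85
tool_pos: [543.2, 109.9, 40.4]
tcp_rot: [3.14, 0.0, 1.601]
contact_force: [-1.1, -0.6, 4.9]
grip_width: 31.5
finger_force: 30.0
time: 26.65
tool_pos: [543.0, 110.1, 140.0]
tcp_rot: [3.14, -0.0, 1.601]
contact_force: [-1.1, -0.2, -0.1]
grip_width: 50.1
finger_force: 0.0
diff {'C': (np.float64(10.9), np.float64(0.0)), 'D': (np.float64(10.8), np.float64(0.0)), 'E': (np.float64(10.9), np.float64(0.0)), 'F': (np.float64(10.3), np.float64(0.0))}
(0.98, [477.7, -367.7], [32.0, 137.0], 4.3)
(0.56, [611.2, -210.9], [133.0, 36.0], 88.6)
lvl
shift [-324.7   60.7   78. ] turn [-0.002  0.     0.067]
```

```bash
python3 -m jog '[[-40.6,7.6,0,0,0,0],[-40.6,7.6,5,0,0,0],[-40.6,7.6,5,0,0,0],[-40.6,7.6,5,0,0,0],[-40.6,7.6,16,0,0,0],[-40.6,7.6,16,0,0,0],[-40.5,7.6,16,0,0,0],[-40.5,7.5,15,0,0,0.067],[0,0,0,0,0,0],[0,0,0,0,0,0],[0,0,0,0,0,0]]' 48; python3 - <<'E'
from h import *
delta([611.1,-212.7,26],np.radians(87.9)); C,im=shot('wrist','w11'); cv2.imwrite('pics/w11b.png',im[60:420,100:540,::-1])
E
```

```text
time: 27.85
tool_pos: [612.6, -211.3, 60.6]
tcp_rot: [-3.14, -0.001, 1.535]
contact_force: [-0.5, -0.4, 0.8]
grip_width: 44.4
finger_force: 0.0
shift [-1.5 -1.4 34.6] turn [-0.002 -0.001  0.001]
```

View pics/w11b.png

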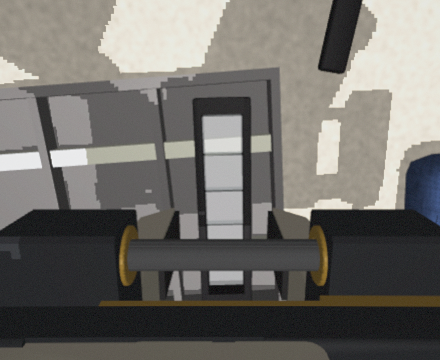

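```bash
python3 -m jog '[[-1.4,-1.4,12,0,0,0],[0,0,12,0,0,0],[0,0,4,0,0,0],[0,0,3,0,0,0],[0,0,2.5,0,0,0],[0,0,0,0,0,0],[0,0,0,0,0,0]]'
```

```text
time: 28.6
tool_pos: [611.9, -214.0, 28.1]
tcp_rot: [3.141, 0.0, 1.534]
contact_force: [0.6, -0.2, -0.2]
grip_width: 44.2
finger_force: 0.0
```

```bash
python3 -m jog '[[0,0,1,0,0,0],[0,0,1,0,0,0],[0,0,0,0,0,0],[0,0,0,0,0,0]]';python3 -m jog '[[0,0,1,0,0,0],[0,0,0,0,0,0],[0,0,0,0,0,0]]'
```

```text
time: 29.0
tool_pos: [611.7, -213.9, 25.9]
tcp_rot: [3.142, -0.0, 1.534]
contact_force: [0.4, -0.5, -0.6]
grip_width: 43.7
finger_force: 0.0
time: 29.3
tool_pos: [611.7, -213.9, 24.8]
tcp_rot: [-3.141, -0.0, 1.534]
contact_force: [0.2, -0.3, -0.1]
grip_width: 44.0
finger_force: 0.0
```

```bash
python3 -m jog '[[0,0,0,0,0,0],[0,0,0,0,0,0],[0,0,0,0,0,0],[0,0,0,0,0,0],[0,0,0,0,0,0]]' 0; python3 -m jog '[[0,0,-10,0,0,0],[0,0,-20,0,0,0],[0,0,-35,0,0,0],[0,0,-40,0,0,0],[0,0,0,0,0,0],[0,0,0,0,0,0]]'; python3 - <<'E'
from h import *
front(); delta([504.8,70.1,130],np.radians(87.9))
E
```

```text
time: 29.8
tool_pos: [611.8, -213.9, 24.9]
tcp_rot: [3.141, -0.0, 1.534]
contact_force: [0.3, 0.8, 0.0]
grip_width: 31.5
finger_force: 29.9
time: 30.4
tool_pos: [612.1, -214.1, 131.4]
tcp_rot: [3.139, 0.001, 1.534]
contact_force: [-1.5, 0.1, -1.9]
grip_width: 31.6
finger_force: 29.9
front row 152 in tool [ 66.7   0.8 -10.5] bar centre tool x 1.7
shift [ 2.797e+02 -1.169e+02 -1.000e-01] turn [-0.001 -0.    -0.   ]
```

```bash
python3 -m jog '[[40,-16.7,0,0,0,0],[40,-16.7,0,0,0,0],[40,-16.7,0,0,0,0],[40,-16.7,0,0,0,0],[40,-16.7,0,0,0,0],[40,-16.7,0,0,0,0],[40,-16.7,0,0,0,0],[0,0,0,0,0,0.1367],[0,0,0,0,0,0.1367],[0,0,0,0,0,0.1367],[0,0,0,0,0,0.1367],[0,0,0,0,0,0.1367]]'; python3 -m jog '[[0,0,0,0,0,0.1367],[0,0,0,0,0,0.1367],[0,0,0,0,0,0.1367],[0,0,0,0,0,0.1367],[0,0,0,0,0,0.1367],[0,0,0,0,0,0.1367],[0,0,0,0,0,0],[0,0,0,0,0,0],[0,0,0,0,0,0]]'; python3 - <<'E'
from h import *
front();delta([503.3,70.1,60],np.radians(1.73))
E
```

```text
time: 31.65
tool_pos: [504.0, 70.3, 128.3]
tcp_rot: [-3.139, 0.002, 0.845]
contact_force: [0.1, -0.3, -1.2]
grip_width: 31.4
finger_force: 29.9
time: 32.55
tool_pos: [504.8, 70.2, 129.3]
tcp_rot: [-3.141, 0.001, 0.033]
contact_force: [0.4, 0.2, -0.7]
grip_width: 31.6
finger_force: 29.9
front row 153 in tool [ 66.2  -0.4 -10.6] bar centre tool x 1.2
shift [-1.6  0.  69.5] turn [-0.     0.001  0.002]
```

```bash
python3 -m jog '[[-1.5,0,25,0,0,0.002],[0,0,25,0,0,0],[0,0,14,0,0,0],[0,0,3,0,0,0],[0,0,0,0,0,0],[0,0,0,0,0,0]]'; python3 - <<'E'
from h import *
delta([503.3,70.1,59],np.radians(1.73))
E
```

```text
time: 33.2
tool_pos: [504.4, 70.2, 63.7]
tcp_rot: [-3.142, -0.002, 0.029]
contact_force: [-0.2, 0.5, -0.2]
grip_width: 31.5
finger_force: 29.9
shift [-1.1  0.   4.7] turn [-0.    -0.002 -0.002]
```

```bash
python3 -m jog '[[-1,0,2,0,0,0],[0,0,1.5,0,0,0],[0,0,1,0,0,0],[0,0,0,0,0,0],[0,0,0,0,0,0]]'; python3 -m jog '[[0,0,0,0,0,0],[0,0,0,0,0,0],[0,0,0,0,0,0],[0,0,-20,0,0,0],[0,0,-40,0,0,0],[0,0,-30,0,0,0],[0,0,0,0,0,0],[0,0,0,0,0,0]]' 55;python3 -c "
from chk import *
E0['D']=(479.3,-367)
chk('DEF','D',130,1.73)"
```

```text
time: 33.7
tool_pos: [502.9, 70.2, 58.9]
tcp_rot: [-3.142, -0.001, 0.028]
contact_force: [-2.0, -0.5, 4.2]
grip_width: 31.3
finger_force: 29.9
time: 34.5
tool_pos: [502.9, 70.1, 148.6]
tcp_rot: [-3.142, -0.001, 0.028]
contact_force: [0.5, 1.3, -0.3]
grip_width: 50.5
finger_force: 0.0
diff {'D': (np.float64(8.1), np.float64(0.0)), 'E': (np.float64(8.3), np.float64(0.0)), 'F': (np.float64(7.8), np.float64(0.0))}
(0.69, [477.6, -367.9], [33.0, 136.0], 5.1)
lvl
shift [-34.9 436.3  17.3] turn [-0.     0.002 -0.002]
```

```bash
python3 -m jog '[[-3.5,43.6,1.7,0,0,0],[-3.5,43.6,1.7,0,0,0],[-3.5,43.6,1.7,0,0,0],[-3.5,43.6,1.7,0,0,0],[-3.5,43.6,1.7,0,0,0],[-3.5,43.6,1.7,0,0,0],[-3.5,43.6,1.7,0,0,0],[-3.5,43.6,1.7,0,0,0],[-3.5,43.6,1.7,0,0,0],[-3.5,43.6,1.7,0,0,0],[0,0,0,0,0,-0.147],[0,0,0,0,0,-0.147]]'; python3 -m jog '[[0,0,0,0,0,-0.147],[0,0,0,0,0,-0.147],[0,0,0,0,0,-0.147],[0,0,0,0,0,-0.147],[0,0,0,0,0,-0.147],[0,0,0,0,0,-0.147],[0,0,0,0,0,-0.147],[0,0,0,0,0,-0.147],[0,0,0,0,0,-0.147],[0,0,0,0,0,0],[0,0,0,0,0,0],[0,0,0,0,0,0]]'; python3 - <<'E'
from h import *
delta([479.3,-367,22],np.radians(94.6)); C,im=shot('wrist','w12'); o=bot.outline_of('bar1_mid','wrist')
for q in o: print(q['p'],q['pixel'],rect(q['mask'],C,32))
E
```

```text
time: 35.8
tool_pos: [478.8, -367.7, 128.9]
tcp_rot: [-3.138, 0.002, 0.325]
contact_force: [-0.1, -0.2, -1.4]
grip_width: 50.4
finger_force: 0.0
time: 37.0
tool_pos: [479.8, -366.5, 130.7]
tcp_rot: [-3.141, -0.001, 1.642]
contact_force: [-0.0, -0.4, 0.4]
grip_width: 50.3
finger_force: 0.0
shift [ -0.6  -0.5 108.7] turn [-0.001 -0.001 -0.009]
0.56 [320.7, 224.4] ((478.20404052734375, -360.916748046875), (32.36491012573242, 113.0471420288086), 4.047384262084961)
```

```bash
python3 -m jog '[[-0.5,-0.8,35,0,0,-0.005],[0,0,35,0,0,0],[0,0,20,0,0,0],[0,0,10,0,0,0],[0,0,6,0,0,0],[0,0,2,0,0,0],[0,0,0,0,0,0],[0,0,0,0,0,0]]'; python3 -m jog '[[0,0,0,0,0,0],[0,0,0,0,0,0],[0,0,0,0,0,0],[0,0,0,0,0,0],[0,0,0,0,0,0]]' 0; python3 -m jog '[[0,0,-10,0,0,0],[0,0,-20,0,0,0],[0,0,-35,0,0,0],[0,0,-40,0,0,0],[0,0,0,0,0,0],[0,0,0,0,0,0]]'; python3 - <<'E'
from h import *
front(); delta([502.4,150.1,130],np.radians(94.4))
E
```

```text
time: 37.9
tool_pos: [479.8, -367.7, 24.5]
tcp_rot: [3.14, 0.001, 1.65]
contact_force: [-0.1, -0.5, 0.2]
grip_width: 50.4
finger_force: 0.0
time: 38.4
tool_pos: [479.3, -367.3, 23.7]
tcp_rot: [3.141, 0.0, 1.65]
contact_force: [-0.1, -0.0, 3.4]
grip_width: 31.7
finger_force: 30.0
time: 39.0
tool_pos: [479.5, -367.4, 129.6]
tcp_rot: [3.14, 0.002, 1.65]
contact_force: [-0.3, 0.2, -0.6]
grip_width: 31.6
finger_force: 30.0
front row 159 in tool [ 63.4   0.6 -10.5] bar centre tool x -1.6
shift [513.5  64.4  -1.6] turn [-0.    -0.001  0.003]
```

```bash
python3 -m jog '[[46.7,5.9,0,0,0,0],[46.7,5.9,0,0,0,0],[46.7,5.9,0,0,0,0],[46.7,5.9,0,0,0,0],[46.7,5.9,0,0,0,0],[46.7,5.9,0,0,0,0],[46.7,5.9,0,0,0,0],[46.7,5.9,0,0,0,0],[46.7,5.9,0,0,0,0],[46.7,5.8,0,0,0,0],[46.7,5.8,0,0,0,0],[0,0,0,0,0,0.147]]'; python3 -m jog '[[0,0,0,0,0,0.147],[0,0,0,0,0,0.147],[0,0,0,0,0,0.147],[0,0,0,0,0,0.147],[0,0,0,0,0,0.147],[0,0,0,0,0,0.147],[0,0,0,0,0,0.147],[0,0,0,0,0,0.147],[0,0,0,0,0,0.147],[0,0,0,0,0,0.147],[0,0,0,0,0,0],[0,0,0,0,0,0]]'; python3 - <<'E'
from h import *
front();delta([503.7,150.1,62],np.radians(1.73))
E
```

```text
time: 40.25
tool_pos: [501.6, 155.0, 126.8]
tcp_rot: [-3.139, -0.001, 1.507]
contact_force: [0.8, -0.6, -0.6]
grip_width: 31.3
finger_force: 30.0
time: 41.45
tool_pos: [502.4, 149.9, 127.4]
tcp_rot: [3.141, 0.002, 0.037]
contact_force: [0.0, 0.2, -0.4]
grip_width: 31.1
finger_force: 30.0
front row 159 in tool [ 63.7  -0.4 -10.6] bar centre tool x -1.3
shift [ 1.3 -0.2 65.6] turn [0.    0.002 0.006]
```

```bash
python3 -m jog '[[1,0,25,0,0,0.004],[0,0,25,0,0,0],[0,0,12,0,0,0],[0,0,3,0,0,0],[0,0,0,0,0,0],[0,0,0,0,0,0]]'; python3 - <<'E'
from h import *
delta([503.7,150.1,58],np.radians(1.73))
E
```

```text
time: 42.1
tool_pos: [504.8, 150.1, 64.3]
tcp_rot: [-3.141, -0.002, 0.03]
contact_force: [-0.2, 1.2, -0.8]
grip_width: 31.5
finger_force: 30.0
shift [-1.1 -0.   6.3] turn [-0.    -0.002 -0.001]
```

```bash
python3 -m jog '[[-1,0,3,0,0,0],[0,0,2,0,0,0],[0,0,1.2,0,0,0],[0,0,0,0,0,0],[0,0,0,0,0,0]]'; python3 -m jog '[[0,0,0,0,0,0],[0,0,0,0,0,0],[0,0,0,0,0,0],[0,0,-20,0,0,0],[0,0,-40,0,0,0],[0,0,-30,0,0,0],[0,0,0,0,0,0],[0,0,0,0,0,0]]' 55;python3 -c "
from chk import *
chk('EF','E',130,1.73)"
```

```text
time: 42.6
tool_pos: [503.1, 150.0, 57.7]
tcp_rot: [-3.141, -0.0, 0.029]
contact_force: [-2.7, 0.4, 5.1]
grip_width: 31.2
finger_force: 30.0
time: 43.4
tool_pos: [503.2, 150.0, 147.4]
tcp_rot: [-3.141, -0.001, 0.029]
contact_force: [-0.5, -0.2, -1.0]
grip_width: 50.5
finger_force: 0.0
diff {'E': (np.float64(8.5), np.float64(0.0)), 'F': (np.float64(8.0), np.float64(0.0))}
(0.36, [444.5, 163.6], [22.0, 13.0], 12.2)
lvl
shift [ 29.7 514.1  16. ] turn [ 0.     0.002 -0.001]
```

```bash
python3 -m jog '[[2.7,46.7,1.5,0,0,0],[2.7,46.7,1.5,0,0,0],[2.7,46.7,1.5,0,0,0],[2.7,46.7,1.5,0,0,0],[2.7,46.7,1.5,0,0,0],[2.7,46.7,1.5,0,0,0],[2.7,46.7,1.5,0,0,0],[2.7,46.7,1.5,0,0,0],[2.7,46.7,1.5,0,0,0],[2.7,46.7,1.5,0,0,0],[2.7,46.7,1,0,0,0],[0,0,0,0,0,-0.148]]'; python3 -m jog '[[0,0,0,0,0,-0.148],[0,0,0,0,0,-0.148],[0,0,0,0,0,-0.148],[0,0,0,0,0,-0.148],[0,0,0,0,0,-0.148],[0,0,0,0,0,-0.148],[0,0,0,0,0,-0.148],[0,0,0,0,0,-0.148],[0,0,0,0,0,-0.148],[0,0,0,0,0,-0.148],[0,0,0,0,0,0],[0,0,0,0,0,0]]'; python3 - <<'E'
from h import *
delta([546.9,-363.2,22],np.radians(94.8)); C,im=shot('wrist','w13'); o=bot.outline_of('bar1_mid','wrist')
for q in o: print(q['p'],q['pixel'],rect(q['mask'],C,32))
E
```

```text
time: 44.7
tool_pos: [546.3, -368.3, 128.3]
tcp_rot: [-3.142, 0.002, 0.174]
contact_force: [0.4, 0.8, -0.5]
grip_width: 50.3
finger_force: 0.0
time: 45.9
tool_pos: [547.3, -362.3, 129.8]
tcp_rot: [-3.14, -0.002, 1.653]
contact_force: [-0.6, -0.2, -0.6]
grip_width: 50.7
finger_force: 0.0
shift [ -1.   -0.3 107.8] turn [-0.002 -0.002 -0.001]
```

```bash
python3 -m jog '[[-2.2,-0.3,35,0,0,0],[0,0,35,0,0,0],[0,0,20,0,0,0],[0,0,10,0,0,0],[0,0,6,0,0,0],[0,0,1.5,0,0,0],[0,0,0,0,0,0],[0,0,0,0,0,0]]'; python3 -m jog '[[0,0,0,0,0,0],[0,0,0,0,0,0],[0,0,0,0,0,0],[0,0,0,0,0,0],[0,0,0,0,0,0]]' 0; python3 -m jog '[[0,0,-10,0,0,0],[0,0,-20,0,0,0],[0,0,-35,0,0,0],[0,0,-40,0,0,0],[0,0,0,0,0,0],[0,0,0,0,0,0]]'; python3 - <<'E'
from h import *
front(); delta([463.7,108.9,130],np.radians(91.73))
E
```

```text
time: 46.8
tool_pos: [548.2, -365.3, 24.9]
tcp_rot: [3.14, 0.001, 1.657]
contact_force: [-0.7, -0.4, 0.8]
grip_width: 50.6
finger_force: 0.0
time: 47.3
tool_pos: [547.7, -364.9, 24.0]
tcp_rot: [3.141, 0.0, 1.657]
contact_force: [-0.5, 0.3, 3.4]
grip_width: 31.5
finger_force: 30.0
time: 47.9
tool_pos: [548.0, -365.1, 130.2]
tcp_rot: [3.14, 0.002, 1.657]
contact_force: [-0.7, 0.5, -1.0]
grip_width: 31.7
finger_force: 30.0
front row 159 in tool [ 63.4   0.7 -10.5] bar centre tool x -1.6
shift [478.9 -42.5  -1.2] turn [-0.    -0.     0.056]
```

```bash
python3 -m jog '[[43.6,-3.9,0,0,0,0],[43.6,-3.9,0,0,0,0],[43.6,-3.9,0,0,0,0],[43.7,-3.9,0,0,0,0],[43.7,-3.9,0,0,0,0],[43.7,-3.9,0,0,0,0],[43.7,-3.9,0,0,0,0],[43.7,-3.8,0,0,0,0],[43.7,-3.8,0,0,0,0],[43.7,-3.8,0,0,0,0],[43.7,-3.8,0,0,0,0.056],[0,0,0,0,0,0]]'; python3 -m jog '[[0,0,0,0,0,0],[0,0,0,0,0,0]]'; python3 - <<'E'
from h import *
front();delta([463.7,110.3,78],np.radians(91.73))
E
```

```text
time: 49.15
tool_pos: [461.4, 114.3, 127.5]
tcp_rot: [-3.138, -0.001, 1.605]
contact_force: [1.3, -0.2, -0.8]
grip_width: 31.8
finger_force: 30.0
time: 49.35
tool_pos: [463.6, 109.3, 128.0]
tcp_rot: [-3.14, 0.0, 1.601]
contact_force: [0.7, 0.1, 0.1]
grip_width: 31.3
finger_force: 30.0
front row 153 in tool [ 66.9  -0.2 -10.5] bar centre tool x 1.9
shift [ 1.3 -0.  50.2] turn [-0.001  0.    -0.001]
```

```bash
python3 - <<'E'
from h import *
C,im=shot('wrist','w14'); g=cv2.cvtColor(im,cv2.COLOR_RGB2GRAY)
for c in (310,323,336): print(c,g[140:185,c].tolist())
E
```

```text
310 [158, 159, 158, 157, 157, 157, 158, 155, 159, 158, 159, 157, 138, 87, 46, 42, 48, 45, 45, 41, 34, 33, 45, 46, 45, 41, 42, 40, 48, 48, 45, 42, 42, 44, 44, 41, 41, 47, 44, 38, 44, 82, 138, 186, 212]
323 [160, 160, 160, 161, 162, 159, 159, 159, 163, 159, 160, 161, 141, 86, 49, 44, 47, 46, 47, 38, 34, 33, 50, 45, 43, 47, 44, 44, 46, 43, 44, 43, 45, 47, 48, 42, 44, 44, 44, 42, 48, 78, 141, 186, 213]
336 [153, 153, 156, 155, 153, 154, 152, 153, 153, 155, 154, 156, 137, 86, 48, 46, 43, 46, 43, 43, 30, 37, 46, 46, 47, 47, 50, 45, 43, 45, 46, 47, 45, 43, 46, 45, 42, 47, 45, 41, 45, 80, 139, 183, 215]
```

```bash
python3 -m jog '[[1,0,20,0,0,0],[0,0,18,0,0,0],[0,0,10,0,0,0],[0,0,2,0,0,0],[0,0,0,0,0,0],[0,0,0,0,0,0]]'; python3 - <<'E'
from h import *
delta([463.7,110.4,74],np.radians(91.73))
E
```

```text
time: 50.05
tool_pos: [464.4, 110.9, 79.4]
tcp_rot: [3.14, -0.0, 1.601]
contact_force: [-0.0, -1.0, -1.6]
grip_width: 31.6
finger_force: 30.0
shift [-0.5 -0.7  5.4] turn [ 0.001 -0.    -0.   ]
```

Then F (616.9,-359.7).

```bash
python3 -m jog '[[-0.5,-0.6,2.5,0,0,0],[0,0,2,0,0,0],[0,0,1,0,0,0],[0,0,0,0,0,0],[0,0,0,0,0,0]]'; python3 -m jog '[[0,0,0,0,0,0],[0,0,0,0,0,0],[0,0,0,0,0,0],[0,0,-20,0,0,0],[0,0,-40,0,0,0],[0,0,-10,0,0,0],[0,0,0,0,0,0],[0,0,0,0,0,0]]' 55;python3 -c "
from chk import *
E0['F']=(616.5,-361)
chk('F','F',70,91)"
```

```text
time: 50.55
tool_pos: [463.3, 110.6, 74.0]
tcp_rot: [3.141, 0.0, 1.601]
contact_force: [-1.6, -1.7, 5.5]
grip_width: 31.3
finger_force: 30.0
time: 51.35
tool_pos: [462.7, 110.5, 142.4]
tcp_rot: [-3.141, -0.0, 1.601]
contact_force: [-0.5, 1.1, -0.8]
grip_width: 50.4
finger_force: 0.0
diff {'F': (np.float64(33.4), np.float64(0.47))}
(0.52, [533.6, 145.7], [10.0, 15.0], 0.4)
(0.47, [521.5, -287.6], [263.0, 313.0], 2.9)
lvl
shift [-476.   140.    71.6] turn [-0.003  0.     0.013]
```

```bash
python3 - <<'E'
from h import *
C,im=shot('top','t13'); cv2.imwrite('pics/t13b.png',cv2.resize(im[130:330,230:590,::-1],(792,440),interpolation=cv2.INTER_CUBIC))
E
```

```text
(no output)
```

View pics/t13b.png

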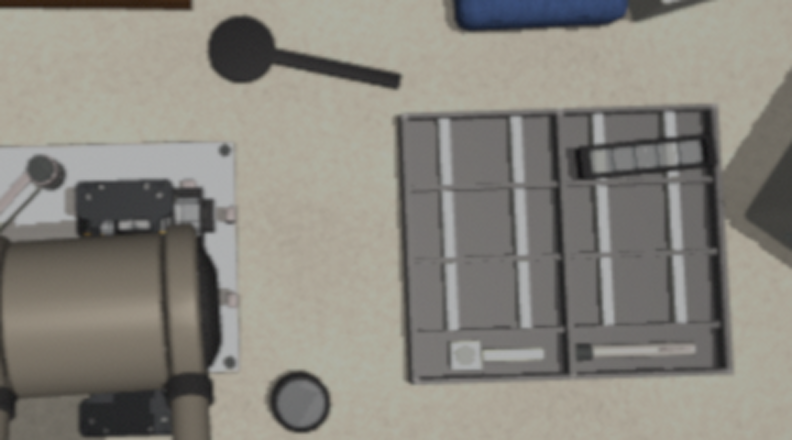

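```bash
python3 - <<'E'
from h import *
C=cam('top'); w=unproj(C,np.array([(577,149),(706,135),(710,167),(583,180)])/2.2+[230,130],32)[:,:2]
print(w.round(1).tolist(),w.mean(0)); a=(w[0]+w[3]-w[1]-w[2])/2; print(np.linalg.norm(a),np.degrees(np.arctan2(a[1],a[0])))
delta([w.mean(0)[0]-1,w.mean(0)[1],130],np.arctan2(a[1],a[0]))
w=unproj(C,np.array([(716,108),(729,371),(400,116),(558,110)])/2.2+[230,130],26);print(w)
E
```

```text
[[610.4, -301.1], [624.9, -425.3], [594.1, -428.5], [580.6, -306.4]] [ 602.49568108 -365.33736478]
123.95679994044919 96.49101943775388
shift [-479.8  124.6   11.6] turn [-0.003 -0.    -0.083]
[[ 652.12242411 -438.3321173    26.        ]
 [ 399.69257238 -445.92968371   26.        ]
 [ 641.73864939 -132.6629279    26.        ]
 [ 648.83752497 -285.22174988   26.        ]]
```

```bash
python3 -m jog '[[-43.6,11.3,0,0,0,0],[-43.6,11.3,0,0,0,0],[-43.6,11.3,0,0,0,0],[-43.6,11.3,0,0,0,0],[-43.6,11.3,0,0,0,0],[-43.6,11.3,0,0,0,0],[-43.6,11.3,0,0,0,0],[-43.6,11.3,0,0,0,0],[-43.6,11.4,0,0,0,0],[-43.6,11.4,0,0,0,0],[-43.6,11.4,0,0,0,-0.083],[0,0,0,0,0,0]]' 55; python3 -m jog '[[0,0,0,0,0,0],[0,0,0,0,0,0]]'; python3 - <<'E'
from h import *
delta([601.5,-365.3,22],np.radians(96.5)); C,im=shot('wrist','w15'); np.savez('w15.npz',K=C[0],d=C[1],T=C[2]); o=bot.outline_of('bar1_mid','wrist')
for q in o: print(q['p'],q['pixel'],rect(q['mask'],C,32))
g=cv2.cvtColor(im,cv2.COLOR_RGB2GRAY)
for r in (160,190,220,250): print(r,g[r,270:380:2].tolist())
for c in (310,325): print(c,g[100:180:2,c].tolist())
E
```

```text
time: 52.7
tool_pos: [601.6, -370.5, 140.1]
tcp_rot: [-3.14, 0.0, 1.681]
contact_force: [-1.7, 0.7, 0.2]
grip_width: 50.7
finger_force: 0.0
time: 52.9
tool_pos: [601.9, -363.6, 142.2]
tcp_rot: [-3.14, -0.002, 1.684]
contact_force: [-0.9, 0.1, -0.7]
grip_width: 50.7
finger_force: 0.0
shift [ -1.9  -0.4 120.2] turn [-0.001 -0.002 -0.   ]
160 [95, 90, 92, 93, 91, 92, 95, 92, 91, 94, 93, 92, 91, 93, 92, 92, 98, 102, 102, 74, 38, 44, 45, 48, 48, 47, 49, 52, 51, 48, 49, 50, 54, 46, 49, 49, 50, 39, 54, 86, 94, 95, 94, 94, 92, 95, 94, 93, 93, 94, 92, 94, 94, 94, 93]
190 [163, 165, 168, 172, 178, 179, 187, 184, 187, 187, 186, 188, 187, 186, 186, 158, 99, 101, 128, 91, 37, 40, 160, 221, 220, 220, 220, 220, 220, 219, 221, 219, 220, 220, 219, 204, 63, 41, 45, 155, 189, 187, 189, 190, 186, 186, 187, 187, 187, 189, 186, 186, 184, 187, 186]
220 [93, 105, 91, 94, 93, 121, 147, 93, 92, 89, 94, 92, 91, 94, 93, 96, 99, 87, 92, 65, 38, 37, 131, 183, 181, 181, 182, 182, 182, 181, 181, 180, 181, 181, 181, 148, 40, 36, 46, 116, 116, 96, 94, 95, 95, 93, 93, 93, 105, 119, 107, 94, 92, 94, 73]
250 [148, 149, 146, 145, 149, 149, 145, 145, 148, 149, 148, 148, 146, 151, 164, 164, 138, 147, 148, 122, 55, 59, 104, 150, 153, 150, 150, 151, 149, 150, 149, 150, 149, 150, 151, 111, 65, 58, 92, 149, 149, 150, 148, 149, 149, 147, 147, 151, 149, 149, 149, 150, 125, 47, 98]
310 [163, 163, 163, 162, 165, 165, 154, 153, 144, 141, 137, 139, 135, 116, 84, 85, 85, 99, 102, 104, 105, 72, 83, 83, 88, 87, 90, 90, 90, 92, 38, 42, 40, 41, 41, 39, 44, 44, 36, 41]
325 [144, 148, 145, 146, 144, 145, 145, 145, 123, 93, 94, 93, 93, 93, 91, 93, 94, 96, 104, 104, 102, 90, 91, 93, 93, 93, 94, 93, 94, 92, 48, 49, 47, 45, 45, 43, 96, 182, 183, 182]
```

```bash
python3 - <<'E'
from h import *
C=cam('wrist'); p,q=tool()
for px in ([309,160],[347,160],[309,190],[347.5,190],[309,220],[347.5,220],[309,250],[347.5,250]): print(px,q.inv().apply(unproj(C,[px],32)[0]-p).round(1))
E
```

```text
[309, 160] [ 60.3 -10.9 111.3]
[347, 160] [ 60.3  18.8 111.3]
[309, 190] [ 36.9 -11.2 111.3]
[347.5, 190] [ 36.9  19.6 111.3]
[309, 220] [ 12.5 -11.4 111.2]
[347.5, 220] [ 12.4  20.1 111.2]
[309, 250] [-13.2 -11.7 111.2]
[347.5, 250] [-13.2  20.5 111.2]
```

```bash
python3 -m jog '[[-4.7,4.1,35,0,0,0],[0,0,35,0,0,0],[0,0,25,0,0,0],[0,0,8,0,0,0],[0,0,0,0,0,0],[0,0,0,0,0,0]]' 48; python3 - <<'E'
from h import *
print(tool()[0])
E
python3 -m jog '[[0,0,6,0,0,0],[0,0,4,0,0,0],[0,0,2,0,0,0],[0,0,0,0,0,0],[0,0,0,0,0,0]]'
```

```text
time: 53.6
tool_pos: [607.8, -369.4, 42.1]
tcp_rot: [3.14, 0.002, 1.685]
contact_force: [0.6, -0.4, -0.2]
grip_width: 44.0
finger_force: 0.0
[ 607.84666132 -369.3594996    42.14385521]
time: 54.1
tool_pos: [606.9, -369.3, 28.2]
tcp_rot: [3.141, -0.0, 1.684]
contact_force: [-0.6, -0.2, -0.2]
grip_width: 43.9
finger_force: 0.0
```

```bash
python3 -m jog '[[0,0,2,0,0,0],[0,0,1.4,0,0,0],[0,0,0,0,0,0],[0,0,0,0,0,0]]'; python3 -m jog '[[0,0,0,0,0,0],[0,0,0,0,0,0],[0,0,0,0,0,0],[0,0,0,0,0,0],[0,0,0,0,0,0]]' 0; python3 -m jog '[[0,0,-10,0,0,0],[0,0,-20,0,0,0],[0,0,-35,0,0,0],[0,0,-40,0,0,0],[0,0,0,0,0,0],[0,0,0,0,0,0]]'; python3 - <<'E'
from h import *
front(); delta([543.6,111.3,130],np.radians(91.73))
E
```

```text
time: 54.5
tool_pos: [606.9, -369.2, 24.7]
tcp_rot: [-3.142, -0.0, 1.684]
contact_force: [-0.5, 1.2, -0.0]
grip_width: 44.3
finger_force: 0.0
time: 55.0
tool_pos: [606.9, -369.3, 24.9]
tcp_rot: [3.141, 0.0, 1.684]
contact_force: [0.0, 0.4, -0.4]
grip_width: 31.3
finger_force: 30.0
time: 55.6
tool_pos: [607.4, -369.5, 131.6]
tcp_rot: [3.139, 0.002, 1.684]
contact_force: [0.1, 0.4, -1.8]
grip_width: 31.3
finger_force: 30.0
front row 153 in tool [ 66.    0.7 -10.5] bar centre tool x 1.0
shift [ 4.844e+02 -8.300e+00 -1.000e-01] turn [-0.    -0.     0.083]
```

```bash
python3 -m jog '[[43.9,-0.7,0,0,0,0],[43.9,-0.7,0,0,0,0],[43.9,-0.7,0,0,0,0],[43.9,-0.7,0,0,0,0],[43.9,-0.7,0,0,0,0],[43.9,-0.8,0,0,0,0],[43.9,-0.8,0,0,0,0],[43.9,-0.8,0,0,0,0],[43.9,-0.8,0,0,0,0],[43.9,-0.8,0,0,0,0],[43.9,-0.8,0,0,0,0.083],[0,0,0,0,0,0]]'; python3 -m jog '[[0,0,0,0,0,0],[0,0,0,0,0,0]]'; python3 - <<'E'
from h import *
delta([543.6,110.3,79],np.radians(91.73))
C,im=shot('wrist','w16'); g=cv2.cvtColor(im,cv2.COLOR_RGB2GRAY); print(g[140:185,323].tolist())
E
```

```text
time: 56.85
tool_pos: [541.8, 114.4, 128.4]
tcp_rot: [-3.138, -0.002, 1.604]
contact_force: [-0.1, -1.2, -0.6]
grip_width: 31.7
finger_force: 30.0
time: 57.05
tool_pos: [543.8, 108.7, 129.0]
tcp_rot: [-3.14, 0.0, 1.601]
contact_force: [-0.8, -0.3, -1.0]
grip_width: 31.4
finger_force: 30.0
shift [ 1.6 -0.  50. ] turn [-0.002  0.     0.   ]
[157, 156, 156, 158, 156, 156, 156, 157, 155, 141, 88, 53, 43, 44, 42, 45, 45, 45, 46, 45, 47, 45, 44, 45, 48, 46, 44, 49, 46, 47, 43, 46, 43, 50, 100, 156, 191, 218, 223, 223, 224, 223, 224, 224, 223]
```

```bash
python3 -m jog '[[0.5,0,20,0,0,0],[0,0,18,0,0,0],[0,0,10,0,0,0],[0,0,2,0,0,0],[0,0,0,0,0,0],[0,0,0,0,0,0]]'; python3 - <<'E'
from h import *
delta([543.6,109.8,75],np.radians(91.73))
E
```

```text
time: 57.7
tool_pos: [544.7, 109.9, 80.6]
tcp_rot: [3.14, -0.0, 1.601]
contact_force: [-0.2, -0.5, -1.4]
grip_width: 31.3
finger_force: 30.0
shift [-0.  -1.1  5.6] turn [ 0.001 -0.    -0.   ]
```

```bash
python3 -m jog '[[0,-1,2.5,0,0,0],[0,0,2,0,0,0],[0,0,1,0,0,0],[0,0,0,0,0,0],[0,0,0,0,0,0]]'; python3 -m jog '[[0,0,0,0,0,0],[0,0,0,0,0,0],[0,0,0,0,0,0],[0,0,-20,0,0,0],[0,0,-40,0,0,0],[0,0,-30,0,0,0],[0,0,0,0,0,0],[0,0,0,0,0,0]]' 65; python3 - <<'E'
from h import *
delta([454.5,316.5,170],np.radians(200))
E
```

```text
time: 58.2
tool_pos: [543.0, 110.2, 74.8]
tcp_rot: [3.141, -0.0, 1.601]
contact_force: [-2.2, 1.0, 5.3]
grip_width: 31.5
finger_force: 30.0
time: 59.0
tool_pos: [543.2, 110.1, 164.6]
tcp_rot: [3.14, -0.0, 1.601]
contact_force: [-0.6, -0.0, -0.8]
grip_width: 59.9
finger_force: 0.0
shift [209.  -82.4  -5.5] turn [ 1.000e-03 -1.000e-03  1.252e+00]
```

```bash
python3 -m jog '[[41.8,-16.5,-1,0,0,0],[41.8,-16.5,-1,0,0,0],[41.8,-16.5,-1,0,0,0],[41.8,-16.5,-1,0,0,0],[41.8,-16.5,-1,0,0,0],[0,0,0,0,0,0.139],[0,0,0,0,0,0.139],[0,0,0,0,0,0.139],[0,0,0,0,0,0.139],[0,0,0,0,0,0.139],[0,0,0,0,0,0.139],[0,0,0,0,0,0.139]]'; python3 -m jog '[[0,0,0,0,0,0.139],[0,0,0,0,0,0.139],[0,0,0,0,0,0],[0,0,0,0,0,0]]'; python3 - <<'E'
from h import *
p,q=tool(); print(p,bot.get_obs()['tcp_rot'])
C,im=shot('wrist','w17'); g=cv2.cvtColor(im,cv2.COLOR_RGB2GRAY)
for o in bot.outline_of('pin_grip','wrist'):
    r=rect(o['mask'],C,108); print(round(o['p'],2),o['pixel'],r, q.inv().apply(np.array([*r[0],108])-p))
C,im=shot('scene','s17')
cv2.imwrite('pics/s17b.png',np.hstack([cv2.resize(im[220:400,270:470,::-1],(500,450),interpolation=cv2.INTER_CUBIC),cv2.cvtColor(g[120:345,240:390],cv2.COLOR_GRAY2BGR).repeat(2,0).repeat(2,1)]))
E
```

```text
time: 60.2
tool_pos: [453.4, 316.1, 167.4]
tcp_rot: [-3.141, 0.003, 0.622]
contact_force: [0.3, -0.3, 0.6]
grip_width: 59.7
finger_force: 0.0
time: 60.6
tool_pos: [453.8, 316.2, 168.1]
tcp_rot: [3.141, 0.002, 0.354]
contact_force: [0.2, 0.3, 0.5]
grip_width: 59.7
finger_force: 0.0
[453.75355731 316.22128711 168.11962428] [3.14140977e+00 2.14706178e-03 3.53770595e-01]
0.85 [324.2, 246.7] ((458.240966796875, 317.76708984375), (34.521728515625, 27.33498764038086), 20.251649856567383) [ 4.87411149  0.093537   60.10931593]
```

View pics/s17b.png

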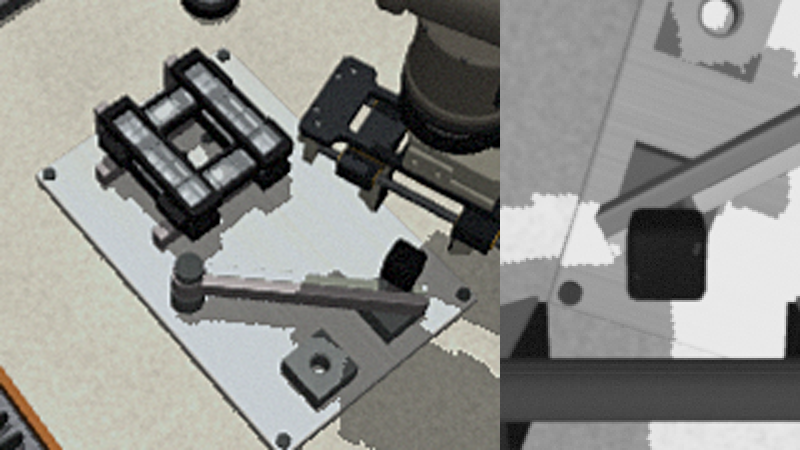

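The scene picture shows a clean three-layer stack (195,145), and the arm still held open by the pin (404,262). The wrist crop shows the pin head square to the fingers (665,255).

```bash
python3 -m jog '[[1.5,0,30,0,0,0],[0,0,30,0,0,0],[0,0,20,0,0,0],[0,0,13,0,0,0],[0,0,0,0,0,0],[0,0,0,0,0,0]]'; python3 -m jog '[[0,0,0,0,0,0],[0,0,0,0,0,0],[0,0,0,0,0,0],[0,0,0,0,0,0],[0,0,0,0,0,0],[0,0,0,0,0,0]]' 0
```

```text
time: 61.35
tool_pos: [456.1, 317.3, 76.9]
tcp_rot: [-3.141, -0.001, 0.351]
contact_force: [0.6, 1.0, 0.4]
grip_width: 59.6
finger_force: 0.0
time: 61.95
tool_pos: [455.8, 317.1, 76.6]
tcp_rot: [-3.141, -0.001, 0.35]
contact_force: [-1.2, 0.1, 2.4]
grip_width: 27.8
finger_force: 30.0
```

```bash
python3 -m jog '[[0,0,-4,0,0,0],[0,0,-6,0,0,0],[0,0,-8,0,0,0],[0,0,-8,0,0,0],[0,0,-10,0,0,0],[0,0,0,0,0,0],[0,0,0,0,0,0]]';python3 -m jog '[[0,0,-10,0,0,0],[0,0,-15,0,0,0],[0,0,-15,0,0,0],[0,0,0,0,0,0],[0,0,0,0,0,0],[0,0,0,0,0,0],[0,0,0,0,0,0],[0,0,0,0,0,0],[0,0,0,0,0,0],[0,0,0,0,0,0],[0,0,0,0,0,0]]'; python3 - <<'E'
from h import *
C,im=shot('scene','s18')
ref=cv2.imread('pics/s17.png')[:,:,::-1]
for o in bot.outline_of('keeper','scene'): 
    m=o['mask']; r=rect(m,C,62); print(round(o['p'],2),np.round(r[0],1),np.round(r[1],1),r[2]); print(unproj(C,cv2.boxPoints(cv2.minAreaRect(np.argwhere(m)[:,::-1].astype('float32'))),62).round(0).tolist())
C,im=shot('top','t18')
for o in bot.outline_of('keeper','top'): r=rect(o['mask'],C,62); print(round(o['p'],2),np.round(r[0],1),np.round(r[1],1),r[2])
delta([542.1,326.1,134],np.radians(20))
E
```

```text
time: 62.65
tool_pos: [455.9, 317.0, 113.0]
tcp_rot: [-3.142, -0.001, 0.35]
contact_force: [-1.9, -2.2, -0.3]
grip_width: 27.7
finger_force: 30.0
time: 63.75
tool_pos: [455.6, 317.0, 152.3]
tcp_rot: [-3.142, 0.0, 0.35]
contact_force: [-0.1, 0.1, 0.2]
grip_width: 27.9
finger_force: 30.0
0.79 [520.4 197.6] [173.3  36.6] 8.433101654052734
[[607.0, 192.0, 62.0], [392.0, 158.0, 62.0], [392.0, 197.0, 62.0], [604.0, 229.0, 62.0]]
0.63 [495.4 191.8] [207.9  27. ] 8.248257637023926
0.38 [505.1  70.2] [48.7 32.4] 0.5920146703720093
shift [84.3 21.1 18.4] turn [-0.    -0.     0.001]
```

```bash
python3 - <<'E'
from h import *
C,im=shot('wrist','w19'); p,q=tool(); g=cv2.cvtColor(im,cv2.COLOR_RGB2GRAY)
for dx in (0,2,4):
    P=[q.apply([dx+ex,ey,ez])+p for ex,ey,ez in((0,0,64.6),(5,0,64.6),(7,0,58),(0,-7,55),(0,7,55))]; print(dx,proj(C,P).round(1).tolist())
for o in bot.outline_of('pin_tip','wrist'):
    m=o['mask']; ys=np.where(m.any(1))[0]; print(round(o['p'],2),ys.min(),ys.max(),[(y,np.where(m[y])[0][[0,-1]].tolist()) for y in range(ys.min(),ys.max(),4)])
for r in range(186,240,4): print(r,g[r,300:348:2].tolist())
E
```

```text
0 [[323.8, 250.9], [323.8, 244.0], [323.8, 243.8], [313.3, 255.1], [334.3, 255.1]]
2 [[323.8, 248.1], [323.8, 241.2], [323.8, 240.9], [313.3, 252.3], [334.4, 252.3]]
4 [[323.8, 245.4], [323.8, 238.4], [323.8, 238.0], [313.2, 249.4], [334.4, 249.4]]Traceback (most recent call last):
  File "<stdin>", line 6, in <module>
IndexError: index 0 is out of bounds for axis 0 with size 0
```

```bash
python3 - <<'E'
import cv2
g=cv2.cvtColor(cv2.imread('pics/w19.png'),cv2.COLOR_BGR2GRAY)
for r in range(222,268,3): print(r,g[r,300:350:2].tolist())
E
```

```text
222 [98, 98, 98, 98, 99, 97, 96, 98, 89, 87, 109, 126, 122, 99, 85, 95, 96, 99, 95, 97, 98, 97, 97, 100, 100]
225 [96, 98, 96, 98, 98, 98, 95, 82, 133, 157, 158, 158, 158, 157, 155, 94, 87, 97, 97, 96, 97, 98, 101, 99, 99]
228 [96, 93, 99, 96, 96, 96, 86, 87, 159, 159, 157, 156, 158, 157, 157, 127, 78, 96, 96, 97, 97, 96, 99, 99, 99]
231 [97, 95, 97, 97, 97, 96, 81, 59, 79, 142, 157, 158, 162, 156, 123, 56, 78, 91, 97, 95, 97, 96, 94, 98, 95]
234 [95, 98, 97, 100, 97, 95, 86, 72, 57, 52, 55, 60, 58, 55, 56, 60, 83, 96, 96, 99, 99, 98, 99, 96, 111]
237 [116, 96, 96, 98, 99, 97, 94, 83, 73, 58, 50, 58, 55, 52, 69, 82, 88, 98, 96, 97, 96, 96, 112, 113, 189]
240 [146, 111, 96, 96, 97, 99, 97, 96, 89, 86, 84, 84, 84, 83, 85, 94, 97, 97, 96, 96, 97, 96, 102, 168, 234]
243 [156, 125, 98, 96, 96, 100, 98, 99, 97, 98, 90, 81, 83, 89, 94, 95, 97, 96, 97, 95, 94, 95, 128, 218, 234]
246 [97, 94, 95, 95, 95, 94, 96, 94, 72, 64, 65, 67, 66, 63, 63, 110, 162, 157, 124, 141, 158, 141, 176, 234, 233]
249 [100, 97, 95, 95, 97, 94, 96, 70, 61, 66, 66, 66, 70, 69, 67, 61, 100, 155, 155, 156, 156, 156, 218, 232, 233]
252 [158, 159, 144, 120, 101, 97, 88, 66, 60, 66, 68, 68, 64, 68, 68, 65, 68, 152, 155, 156, 155, 178, 233, 232, 233]
255 [154, 155, 156, 156, 157, 160, 135, 65, 63, 67, 67, 68, 68, 68, 68, 65, 66, 130, 154, 158, 161, 226, 233, 233, 234]
258 [158, 155, 157, 153, 154, 153, 121, 62, 66, 69, 67, 71, 69, 66, 68, 65, 67, 125, 155, 157, 196, 233, 233, 232, 233]
261 [157, 158, 161, 157, 155, 155, 107, 65, 63, 64, 65, 67, 69, 69, 69, 67, 64, 144, 178, 157, 229, 233, 233, 233, 233]
264 [161, 162, 159, 157, 157, 157, 93, 68, 68, 67, 68, 70, 67, 69, 71, 66, 65, 141, 233, 232, 233, 234, 233, 233, 232]
267 [159, 158, 160, 156, 162, 162, 79, 66, 69, 71, 69, 70, 69, 69, 67, 64, 66, 121, 234, 233, 233, 234, 233, 233, 232]
```

```bash
python3 -m jog '[[28.1,7,0,0,0,0],[28.1,7,0,0,0,0],[28.1,7.1,18,0,0,0],[0,0,0,0,0,0],[0,0,0,0,0,0],[0,0,0,0,0,0]]'; python3 - <<'E'
from h import *
d=delta([542.1,326.1,104],np.radians(20))
E
```

```text
time: 64.65
tool_pos: [541.4, 326.2, 134.7]
tcp_rot: [-3.141, 0.0, 0.35]
contact_force: [-0.2, 0.3, -0.7]
grip_width: 27.6
finger_force: 30.0
shift [ 0.7  0.3 30.7] turn [-0.     0.     0.001]
```

```bash
python3 -m jog '[[0.6,0.3,15,0,0,0],[0,0,12,0,0,0],[0,0,4,0,0,0],[0,0,0,0,0,0],[0,0,0,0,0,0]]'; python3 -m jog '[[0,0,3,0,0,0],[0,0,3,0,0,0],[0,0,3,0,0,0],[0,0,3,0,0,0],[0,0,0,0,0,0]]'
```

```text
time: 65.15
tool_pos: [542.8, 326.2, 103.9]
tcp_rot: [-3.141, -0.001, 0.35]
contact_force: [0.5, 0.1, -0.5]
grip_width: 28.0
finger_force: 30.0
time: 65.65
tool_pos: [541.8, 325.4, 90.4]
tcp_rot: [3.141, 0.003, 0.35]
contact_force: [-3.1, -2.0, -1.2]
grip_width: 27.6
finger_force: 30.0
```

```bash
python3 -m jog '[[0,0,4,0,0,0],[0,0,4,0,0,0],[0,0,3,0,0,0],[0,0,2,0,0,0],[0,0,0,0,0,0],[0,0,0,0,0,0]]'
```

```text
time: 66.25
tool_pos: [542.0, 325.6, 77.6]
tcp_rot: [3.141, 0.002, 0.35]
contact_force: [-4.4, -3.1, -2.3]
grip_width: 28.0
finger_force: 30.0
```

```bash
python3 -m jog '[[-0.7,0.2,0.8,0,0,0],[0,0,0,0,0,0],[0,0,0,0,0,0]]'; python3 -m jog '[[0,0,0.8,0,0,0],[0,0,0,0,0,0],[0,0,0,0,0,0]]'; python3 -m jog '[[0,0,0.8,0,0,0],[0,0,0,0,0,0],[0,0,0,0,0,0]]'
```

```text
time: 66.55
tool_pos: [542.0, 325.5, 77.4]
tcp_rot: [-3.142, 0.0, 0.35]
contact_force: [-3.4, -3.7, -0.5]
grip_width: 27.6
finger_force: 30.0
time: 66.85
tool_pos: [542.0, 325.5, 76.9]
tcp_rot: [3.142, 0.0, 0.35]
contact_force: [-5.1, -3.3, 1.2]
grip_width: 27.6
finger_force: 30.0
time: 67.15
tool_pos: [542.2, 325.6, 76.5]
tcp_rot: [-3.142, -0.001, 0.35]
contact_force: [-4.8, -3.0, 3.8]
grip_width: 28.3
finger_force: 30.0
```

```bash
python3 -m jog '[[0,0,1,0,0,0],[0,0,0,0,0,0],[0,0,0,0,0,0]]'; python3 -m jog '[[0,0,0,0,0,0],[0,0,0,0,0,0],[0,0,0,0,0,0],[0,0,0,0,0,0],[0,0,-15,0,0,0],[0,0,-30,0,0,0],[0,0,0,0,0,0],[0,0,0,0,0,0]]' 60;  python3 -m jog '[[0,0,0,0,0,0],[0,0,0,0,0,0],[0,0,0,0,0,0],[0,0,0,0,0,0],[0,0,0,0,0,0],[0,0,0,0,0,0],[0,0,0,0,0,0],[0,0,0,0,0,0]]' 0; python3 -m jog '[[0,0,6,0,0,0],[0,0,3,0,0,0],[0,0,0,0,0,0]]'
```

```text
time: 67.45
tool_pos: [542.8, 325.9, 76.4]
tcp_rot: [-3.141, -0.002, 0.35]
contact_force: [-4.4, -3.2, 6.8]
grip_width: 27.9
finger_force: 30.0
time: 68.25
tool_pos: [542.6, 325.9, 120.5]
tcp_rot: [-3.141, -0.002, 0.35]
contact_force: [-0.5, -0.3, -1.3]
grip_width: 55.5
finger_force: 0.0
time: 69.05
tool_pos: [542.1, 325.6, 120.0]
tcp_rot: [-3.142, -0.0, 0.35]
contact_force: [-0.6, -0.8, 0.6]
grip_width: 0.8
finger_force: 0.0
time: 69.35
tool_pos: [541.7, 325.4, 110.0]
tcp_rot: [3.142, 0.002, 0.35]
contact_force: [-0.8, 0.2, -0.2]
grip_width: 0.1
finger_force: 0.0
```

```bash
python3 -m jog '[[0,0,1.5,0,0,0],[0,0,0,0,0,0],[0,0,0,0,0,0]]'; python3 -m jog '[[0,0,1.2,0,0,0],[0,0,0,0,0,0],[0,0,0,0,0,0]]'
```

```text
time: 69.65
tool_pos: [542.2, 325.7, 109.5]
tcp_rot: [-3.141, -0.0, 0.35]
contact_force: [0.1, 0.2, -0.3]
grip_width: 0.3
finger_force: 0.0
time: 69.95
tool_pos: [542.5, 325.8, 108.7]
tcp_rot: [-3.141, -0.001, 0.35]
contact_force: [0.0, -0.6, 3.1]
grip_width: 0.2
finger_force: 1.6
```

```bash
python3 -m jog '[[0,0,1.5,0,0,0],[0,0,0,0,0,0],[0,0,0,0,0,0]]'; python3 -m jog '[[0,0,-15,0,0,0],[0,0,-40,0,0,0],[0,0,-40,0,0,0],[-30,0,-20,0,0,0],[-40,0,0,0,0,0],[0,0,0,0,0,0],[0,0,0,0,0,0]]';python3 - <<'E'
from h import *
C,im=shot('top','t20')
for n,z in(('keeper',62),('pin_grip',108)):
  for o in bot.outline_of(n,'top'): r=rect(o['mask'],C,z); print(n,round(o['p'],2),np.round(r[0],1),np.round(r[1],1),round(r[2],1))
E
```

```text
time: 70.25
tool_pos: [543.3, 326.1, 108.4]
tcp_rot: [-3.141, -0.004, 0.35]
contact_force: [0.7, -0.1, 8.6]
grip_width: 0.9
finger_force: 4.2
time: 70.95
tool_pos: [475.8, 301.5, 221.9]
tcp_rot: [-3.142, -0.0, 0.35]
contact_force: [0.3, 0.3, 0.6]
grip_width: 0.5
finger_force: 0.0
keeper 0.21 [461.2 109.2] [ 32.9 131.7] 1.5
pin_grip 0.27 [464.1 108. ] [ 32.7 125.3] 0.5
```

```bash
python3 -c "
from plant import bot
print(bot.close_job())"
```

```text
the job is handed in; nothing more can be done
None
```

The job is handed in at about 71 s of the 210 s: all six bars are stacked in three crosswise layers, the keeper has sprung back to about 0.5 rad against the stack (checked by camera estimate after the pin came out, not viewed in a picture), the pin presses solid at the bottom of its parking hole, and I did not touch the other instruments. One bar was knocked aside mid-run; I found it again and stacked it.

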